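# Set a casting in the cam clamp and nip it up without over-tightening

## Robot

A 6-joint arm with a two-finger parallel gripper is mounted at the origin on a cart in front of the work surface, level with it; the furniture and walls round the work are solid. World frame = base frame: x ahead of the robot, y to its left, z up, the work surface at z = 0. Lengths are in m, angles in rad, forces in N, time in s.
With the tool pointing down it reaches from about 0.275 to 0.825 m from the base axis. Payload 4.9 kg.
Tool frame: the origin (TCP) lies midway between the tips of the shut fingers; the grasp point (between the pads) lies 19 mm behind it; z points along the fingers, y is the direction in which the jaws open and shut (so a half turn about z gives the same grasp; the last joint's range is limited). The gripper opens to 85 mm and grips with 20 to 120 N. Pads are 22 mm wide; open, the fingers measure 114 mm over their backs; the gripper's body (76 mm by 85 mm) begins 54 mm behind the grasp point. The pads swing forward as they close: fully open they stand 13 mm farther back than shut.
Start: joints at [1.097, 0.326, -0.193, 1.052, 0, 1.437], TCP at [0.183, 0.519, 0.231] pointing down, gripper open.
Joint ranges: [-2.65, 2.65], [-0.97, 1.79], [-1.3, 1.35], [-1.93, 2.1], [-1.47, 1.37], [-3.14, 3.14]. Speed limits (rad/s): [2.57, 2.57, 3.14, 3.14, 3.14, 3.14].

## Interface

Orientations are given as a unit quaternion [w, x, y, z].
In Python, from bench import arm gives the robot as it stands. The module is installed in compiled form; this text tells all that it offers.
- The arm moves only by the shell command python3 -m crank 'ROWS' [FORCE]. ROWS is JSON, a list of rows, each a list of 5 numbers: the shift along the tool's x, y, z in cm, then the turn about the tool's z in degrees, then the opening in per cent of the stroke, from 0 (shut) to 100 (fully open). A call has 1 to 12 rows; each row shifts and turns the commanded pose from where the row before left it, along the tool's axes as they then stand; what a row does not reach is not made up. A row lasts 1/12 s, in which the tool goes at most 41.7 mm and 7.16 degrees, less where a joint would pass 70% of its speed; a pose out of reach is approached as far as the arm can. A call with a gripper value outside its range is refused whole. The fingers move at their own pace and stop on an object; FORCE is the grip in N (left out, the last holds). Time passes only in rows, so rows that do not move let the fingers close. It gives the time, the measured TCP pose, the force and the opening at its end, in the units of the state.
- arm.state(): the state, without advancing time (a new reading comes with each control period).
- arm.camera(name): name is "scene" or "top" or "wrist"; returns the picture (384x512x3 uint8, blue, green, red); there is no depth.
- arm.calibration(name): a dict with "mtx" (3x3 intrinsics, pixels), "world_to_cam" (4x4, takes a point from world to camera coordinates). Camera axes: x right, y down, z forward; pixel columns grow to the right and rows downward; lengths in m; the calibration is good to about 2 mm. A picture is of the moment at which its call begins: read the wrist's pose just before it. calibration takes no time and is no camera call; for the wrist camera it gives the pose at the moment of the call.
- arm.sign_off(): hands the job in, once; it reports no verdict.
The state is a dict: "clock": time; "joints": joint angles; "qvel": joint speeds; "joint_torque": joint torques, N m; "tool_pos": TCP position; "tcp_rot": TCP orientation; "ft_force": force on the tool from outside, world axes, zero at the start; "moment": the same for the moment, N m; "opening": finger opening in m.
Only numpy, scipy, OpenCV 4.12 (cv2) and the standard library are available. Lean on these libraries where they do the work, as an engineer would, in place of code of your own. Each camera call takes 0.05 s, during which the arm holds its last target.

## Task

Slide the grey casting on the blue fixture plate home: square end against the steel end stop, flat side squarely against the sprung brass jaw. Swing the red-handled cam lever clockwise just until the cam holds the casting with the jaw pressed back about 2 mm; never force the jaw back 4 mm or more. Leave the casting clamped, let go, and leave the other things on the table where they are.

Things in the scene. Friction and masses are not known exactly. Their poses are not given: they have to be found in the camera images.
- fixture: Fixed blue base plate 270 x 200 x 10 mm on the table. Origin on the table, axes: x away from the robot, y left, z up; turned up to 12 deg and shifted between starts. Plate x -180..+90, y +-100, top z 10. Steel end stop block: face at x +24 (looks to -x), y -11..+41, top z 36. Vertical cam axis at x +11, y -50 mm.
- end_stop (a point): Middle of the end stop's face (the face looks to the fixture's -x), 26 mm above the table.
- fence: Dark steel fence left of the cam, fixed on the plate at fixture y 37 to 43 mm; fixture's axes. Origin on the plate top under the middle of its brass jaw's face, which looks to -y. Jaw 42 mm long (x +-21), 30 tall, yields to +y on a 12 N/mm spring (2 mm back = 24 N). Bar x -28..+44, y +19..+37, top z 34.
- casting: Grey casting, loose, 84 x 56 x 35 mm, 0.24 kg. Origin under its middle. Square end y +42. Flat side x -28 (y +2..+38) goes to the jaw; boss on the other side, tip x +28, y +18, goes to the cam. Pipe tail to y -42: 34 wide (x -21..+13) there, 42 at y -28. Starts on the plate, its y within 20 deg of fixture x. Home: its y along fixture x, origin at fixture x -18 mm.
- cam (a joint): Lever angle (rad, 0..2.3; starts 0..0.25), grows clockwise from above. Cam: disc radius 32 mm, 14 mm off axis, z 14..40; its edge reaches fixture y = -18 + 14*sin(3.927 - angle) mm, most at 2.36. Stays where left. Friction 0.25 N m, plus 0.025 to 0.06 N m per N of clamping force (mostly 0.05, least near 2.36), so pushing gets clearly harder once it bears.
- cam_axis (a point): Point on the vertical pivot axis of the cam, 45 mm above the table.
- lever_post (a point): Upright red handle post at the lever's end, 105 mm from the pivot; this point is on its axis 70 mm above the table. 18 mm thick from z 43 to 95 mm, then a 28 mm ball up to z 116. Seen from the pivot it lies at -30 deg from the fixture's x at angle 0, and turns on clockwise (past the right side, towards the robot) as the lever closes.
- steel_cup: Bystander: grey steel mug, 86 mm across, 95 tall mm. Origin at its underside's middle.
- flange_bonnet: Bystander: big cast bonnet, 104 across, 77 tall mm. Origin at its underside's middle.
- casting_tee: Bystander: small cast tee fitting, 54 x 72 x 40 mm. Origin at its underside's middle.
- casting_cap: Bystander: cast cap fitting, 52 across, 43 tall mm. Origin at its underside's middle.
- half_round_file: Bystander: file with yellow handle, 267 long mm. Origin at its underside's middle.
- spatter_spray: Bystander: green spray bottle with red cap, 66 across, 221 tall mm. Origin at its underside's middle.
Things that resemble listed ones, but are neither listed nor needed, are in the scene too. What is shaped like the casting but orange is not meant.

How it is judged:
At the end, for the whole second after the job is handed in: The casting rests flat on the plate within 4 mm of the end stop and within 4 degrees of square to the fixture, held still by the cam alone with 10 to 36 N against the brass jaw (jaw pressed back 0.8 to 3 mm) (x of casting in the frame of fixture above -0.022 m and angle between the y axis of casting and the x axis of fixture, either way round below 0.07 rad and angle between casting's own z axis and vertical below 0.06 rad and contact force between casting and fence between 10 and 36 N and linear speed of casting below 0.01 m/s); the robot touches nothing.
It fails at once if the casting is pressed on the fence or its jaw with more than 50 N (jaw back more than about 4 mm) (contact force between casting and fence above 50 N).
It fails at once if a bystander is moved more than 30 mm (distance of any of steel_cup, flange_bonnet, casting_tee, casting_cap, half_round_file, spatter_spray from where it was at the start of the episode above 0.03 m).
It also fails if it takes over 72 s, if anything falls off the work surface, if the arm or the gripper's body presses on something with over 40 N, if the wrist force passes 120 N, or if a joint passes its speed limit or range.

## Working session

There is one attempt and no reset: what is moved stays moved. The work goes in short steps, Python scripts to look and compute and a shell command to move; the robot and the scene stay as the last step left them, time stands still between calls to the robot, and variables do not carry over. Pictures are saved under pics/ and viewed, and the job is handed in when it is done.

```bash
mkdir -p pics; python3 - <<'E'
from bench import arm
import cv2, numpy as np
s=arm.state(); print(s)
for n in("scene","top","wrist"):
    c=arm.calibration(n); print(n,np.round(c["mtx"],1).tolist(),np.round(c["world_to_cam"],3).tolist())
    cv2.imwrite(f"pics/{n}0.png",arm.camera(n))
E
```

```text
{'clock': 0.0, 'joints': array([ 1.09678456e+00,  3.26944175e-01, -1.93601008e-01,  1.05200359e+00,
        3.05741402e-05,  1.43660932e+00]), 'qvel': array([-0.0010046 ,  0.00029891,  0.00064746,  0.001284  , -0.00052921,
       -0.00082507]), 'joint_torque': array([-2.02787501e-04, -4.43396437e+01,  2.62440670e+01,  1.52594032e-02,
       -2.89752788e-04,  2.84137002e-06]), 'tool_pos': array([0.18302827, 0.51802556, 0.23049518]), 'tcp_rot': array([-2.76956352e-04,  1.69095940e-01,  9.85599206e-01, -8.31440977e-04]), 'ft_force': array([-0.35957259,  0.41473227,  0.31301335]), 'moment': array([-0.01969721, -0.02795841, -0.01025987]), 'opening': 0.08534426001126856}
scene [[397.2, 0.0, 253.7], [0.0, 397.2, 193.1], [0.0, 0.0, 1.0]] [[0.528, -0.849, -0.016, -0.279], [-0.444, -0.259, -0.858, 0.297], [0.724, 0.46, -0.513, 0.858], [0.0, 0.0, 0.0, 1.0]]
top [[475.3, 0.0, 254.6], [0.0, 475.3, 195.7], [0.0, 0.0, 1.0]] [[-0.19, -0.982, -0.007, 0.098], [-0.921, 0.181, -0.345, 0.515], [0.34, -0.059, -0.938, 1.03], [0.0, 0.0, 0.0, 1.0]]
wrist [[283.3, 0.0, 256.8], [0.0, 283.3, 183.4], [0.0, 0.0, 1.0]] [[0.332, 0.943, -0.001, -0.55], [0.9, -0.317, 0.299, -0.038], [0.282, -0.1, -0.954, 0.378], [0.0, 0.0, 0.0, 1.0]]
```

View pics/scene0.png

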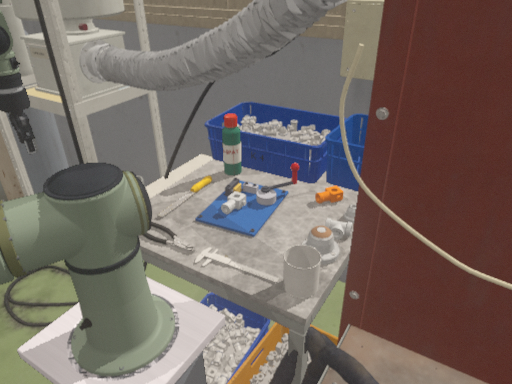

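View pics/top0.png

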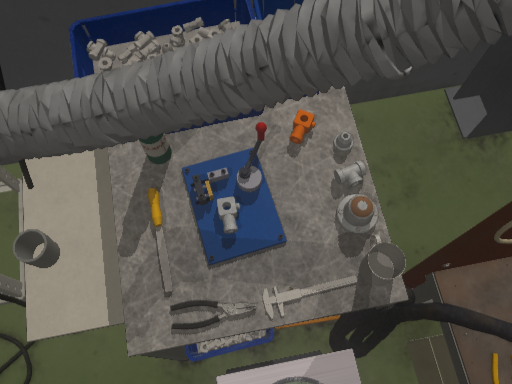

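View pics/wrist0.png

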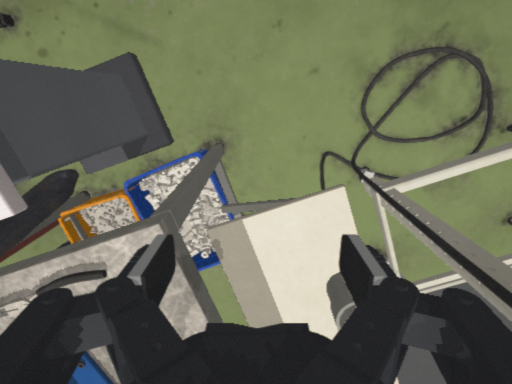

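```bash
cat > h.py <<'E'
from bench import arm
import cv2, numpy as np
from scipy.spatial.transform import Rotation as R
def ray(c,uv):
    M=np.array(c["world_to_cam"]);K=np.array(c["mtx"])
    d=M[:3,:3].T@np.linalg.solve(K,[uv[0],uv[1],1.]);o=-M[:3,:3].T@M[:3,3]
    return o,d
def pl(c,uv,z):
    o,d=ray(c,uv);return o+d*(z-o[2])/d[2]
def proj(c,p):
    M=np.array(c["world_to_cam"]);K=np.array(c["mtx"])
    q=K@(M[:3,:3]@np.array(p)+M[:3,3]);return q[:2]/q[2]
def tri(c1,u1,c2,u2):
    A=[];b=[]
    for c,u in((c1,u1),(c2,u2)):
        o,d=ray(c,u);d/=np.linalg.norm(d);P=np.eye(3)-np.outer(d,d);A.append(P);b.append(P@o)
    return np.linalg.lstsq(np.vstack(A),np.hstack(b),rcond=None)[0]
E
python3 - <<'E'
from h import *
im=cv2.imread("pics/top0.png")
cr=im[110:280,130:310]; cv2.imwrite("pics/top0c.png",cv2.resize(cr,None,fx=4,fy=3.5,interpolation=cv2.INTER_CUBIC)[:600] if 0 else cv2.resize(cr,(635,600),interpolation=cv2.INTER_CUBIC))
im=cv2.imread("pics/scene0.png")
cr=im[150:250,180:320]; cv2.imwrite("pics/scene0c.png",cv2.resize(cr,(784,560),interpolation=cv2.INTER_CUBIC))
E
```

```text
(no output)
```

View pics/top0c.png

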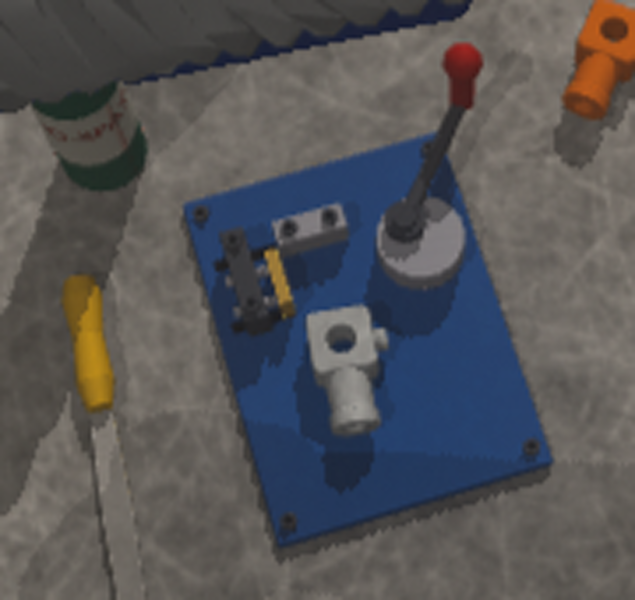

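View pics/scene0c.png

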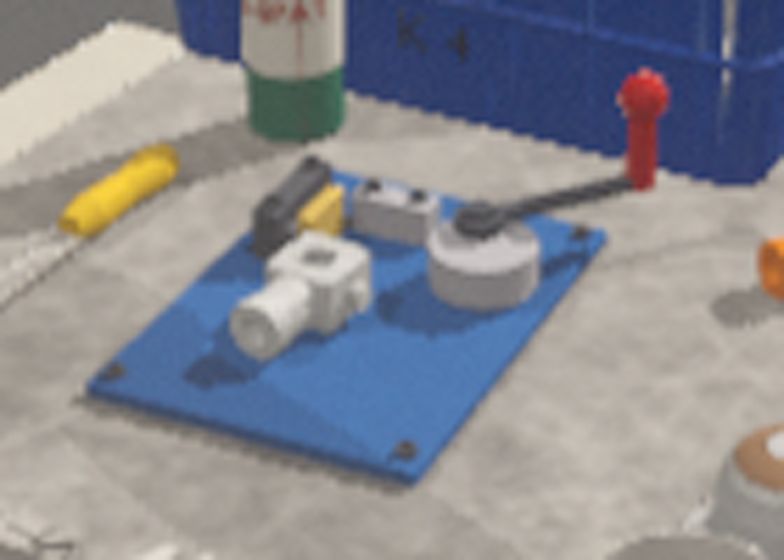

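Candidates for the casting: the grey one on the blue plate at top pixel (228,213), the orange lookalike at (302,126), and the grey tee at (350,174) off the plate. I choose the one on the plate: the close crop shows a square bored head, a pipe tail toward the robot and a boss on the cam side. The cam is at about (248,180), and the red post ball at (261,127).

```bash
python3 - <<'E'
from h import *
c=arm.calibration("top"); im=cv2.imread("pics/top0.png")
hsv=cv2.cvtColor(im,cv2.COLOR_BGR2HSV)
m=cv2.inRange(hsv,(100,130,40),(125,255,255)); m[:148]=0; m[:, :170]=0; m[:,300:]=0
m=cv2.morphologyEx(m,cv2.MORPH_OPEN,np.ones((3,3)))
cs,_=cv2.findContours(m,cv2.RETR_EXTERNAL,cv2.CHAIN_APPROX_NONE); k=max(cs,key=cv2.contourArea)
hull=cv2.convexHull(k); ap=cv2.approxPolyDP(hull,6,True)[:,0]
print(ap.tolist())
f=lambda p:(130+p[0]/3.528,110+p[1]/3.529)
print("cam center",f)
pts=[f((185,205)),f((435,135)),f((550,462)),f((278,545))]
W=np.array([pl(c,p,.010)[:2] for p in pts]); print(np.round(W,4))
L=np.array([[.09,.1],[.09,-.1],[-.18,-.1],[-.18,.1]])
lc=L.mean(0);wc=W.mean(0);A=L-lc;B=W-wc
th=np.arctan2((A[:,0]*B[:,1]-A[:,1]*B[:,0]).sum(),(A*B).sum());r=np.array([[np.cos(th),-np.sin(th)],[np.sin(th),np.cos(th)]])
o=wc-r@lc; print("fixture",o,np.degrees(th),"res",np.round(W-(L@r.T+o),4).tolist())
F=lambda p:np.round(r.T@(np.array(p)[:2]-o)*1000,1)
# casting head top z=45mm corners: 
for n,p in dict(hTL=(307,312),hTR=(370,305),hBR=(376,368),hBL=(317,374),hole=(341,339),boss=(385,338)).items(): print(n,F(pl(c,f(p),.045 if n!='boss' else .0275)))
for n,p in dict(tailL=(330,430),tailR=(380,425)).items(): print(n,F(pl(c,f(p),.0275)))
for n,p in dict(camtop=(421,237)).items(): print(n,F(pl(c,f(p),.040)))
print("ball",F(pl(c,f((463,62)),.102)))
print("stop corners",F(pl(c,f((272,228)),.036)),F(pl(c,f((344,205)),.036)))
print("jaw",F(pl(c,f((280,250)),.040)),F(pl(c,f((295,312)),.040)))
E
```

```text
[[248, 150], [269, 191], [280, 242], [214, 261], [184, 174]]
cam center <function <lambda> at 0x7f131d7272e0>
[[ 0.6655  0.1623]
 [ 0.686  -0.0295]
 [ 0.4232 -0.0605]
 [ 0.4017  0.1348]]
fixture [0.58882078 0.05671097] 6.2878220804269755 res [[-0.0018, -0.0037], [-0.0033, 0.0034], [0.0023, 0.0019], [0.0027, -0.0016]]
hTL [-33.  34.]
hTR [-41.1  -9.5]
hBR [-86.7  -0.4]
hBL [-78.7  39.6]
hole [-59.2  16.8]
boss [-61.6 -13.6]
tailL [-114.7   41.8]
tailR [-121.5    7.8]
camtop [ -0.7 -59. ]
ball [  92.2 -119.3]
stop corners [39.5 40.4] [ 41.3 -13.8]
jaw [19.8 39.5] [-28.6  41.9]
```

```bash
cat >> h.py <<'E'
def tool():
    s=arm.state();q=s["tcp_rot"];return s,R.from_quat([q[1],q[2],q[3],q[0]]).as_matrix()
def go(target,psi=None):
    "world target -> total shift in tool cm, with current axes; if psi (deg azimuth of tool y) given, turn first then shift"
    s,M=tool();a=np.degrees(np.arctan2(M[1,1],M[0,1]));t=0
    if psi is not None:
        t=(a-psi+90)%180-90; M=M@R.from_euler('z',t,degrees=True).as_matrix()
    print("pos",np.round(s["tool_pos"],4),"psi %.1f turn %.2f"%(a,t),"shift cm",np.round(100*M.T@(np.array(target)-s["tool_pos"]),2))
E
python3 - <<'E'
from h import *
s,M=tool()
for n in("wrist","top","scene"):
    c=np.array(arm.calibration(n)["world_to_cam"]);o=-c[:3,:3].T@c[:3,3];print(n,np.round(o,3), np.round(M.T@(o-s["tool_pos"]),3) if n=="wrist" else "", np.round(M.T@c[2,:3],2))
ct,cs=arm.calibration("top"),arm.calibration("scene")
for u in((150,85),(280,65),(400,40)):
    print(u,[(z,np.round(pl(ct,u,z)[:2],2).tolist(),np.round(proj(cs,pl(ct,u,z))).tolist()) for z in(.3,.4,.5,.6,.7)])
go([.49,.07,.28],86)
E
```

```text
wrist [0.111 0.545 0.372] [ 0.077  0.001 -0.141] [-0.3   0.    0.95]
top [0.143 0.064 1.145]  [-0.34  0.06  0.94]
scene [-0.343 -0.555  0.691]  [-0.53  0.68  0.51]
(150, 85) [(0.3, [0.73, 0.18], [239.0, 93.0]), (0.4, [0.66, 0.16], [229.0, 67.0]), (0.5, [0.59, 0.15], [217.0, 36.0]), (0.6, [0.52, 0.14], [202.0, -1.0]), (0.7, [0.45, 0.12], [183.0, -48.0])]
(280, 65) [(0.3, [0.73, -0.1], [315.0, 107.0]), (0.4, [0.66, -0.08], [300.0, 78.0]), (0.5, [0.59, -0.06], [283.0, 43.0]), (0.6, [0.52, -0.04], [262.0, 1.0]), (0.7, [0.45, -0.02], [237.0, -50.0])]
(400, 40) [(0.3, [0.74, -0.36], [407.0, 121.0]), (0.4, [0.67, -0.31], [387.0, 88.0]), (0.5, [0.6, -0.26], [363.0, 50.0]), (0.6, [0.53, -0.21], [334.0, 4.0]), (0.7, [0.46, -0.16], [300.0, -51.0])]
pos [0.1831 0.5182 0.2307] psi 70.5 turn -15.47 shift cm [-33.74 -42.57  -4.9 ]
```

```bash
python3 -m crank '[[0,0,0,-5.2,100],[0,0,0,-5.2,100],[0,0,0,-5.1,100],[-2.6,-3.3,0.2,0,80],[-2.6,-3.3,0.2,0,70],[-2.6,-3.3,0.2,0,70],[-2.6,-3.3,0.2,0,70],[-2.6,-3.3,0.2,0,70],[-2.6,-3.3,0.2,0,70],[-2.6,-3.3,0.2,0,70],[-2.6,-3.3,0.2,0,70],[-2.6,-3.3,0.2,0,70]]' && python3 -m crank '[[-2.6,-3.3,0.2,0,70],[-2.6,-3.3,0.2,0,70],[-2.6,-3.3,0.2,0,70],[-2.6,-2.9,0.2,0,70],[0,0,0,0,70],[0,0,0,0,70]]'
cat >> h.py <<'E'
def snap(n,tag,crop=None,sc=1.5):
    c=arm.calibration(n);im=arm.camera(n);cv2.imwrite(f"pics/{tag}_raw.png",im)
    if crop: im=im[crop[1]:crop[3],crop[0]:crop[2]]
    cv2.imwrite(f"pics/{tag}.png",cv2.resize(im,None,fx=sc,fy=sc,interpolation=cv2.INTER_CUBIC))
    np.savez(f"pics/{tag}_cal.npz",**c);return c,im
E
python3 - <<'E'
from h import *
snap("wrist","w1");snap("scene","s1")
go([.49,.07,.20])
E
```

```text
clock: 1.15
tool_pos: [0.3948, 0.2071, 0.2134]
tcp_rot: [0.0, 0.035, 0.999, 0.0]
ft_force: [0.6, 0.7, 0.5]
opening: 0.0598
clock: 1.65
tool_pos: [0.489, 0.0734, 0.2049]
tcp_rot: [-0.0, 0.037, 0.999, 0.0]
ft_force: [-0.0, 0.3, -0.1]
opening: 0.0597
pos [0.4875 0.0754 0.2051] psi 86.0 turn 0.00 shift cm [-0.28 -0.53  0.51]
```

View pics/w1.png

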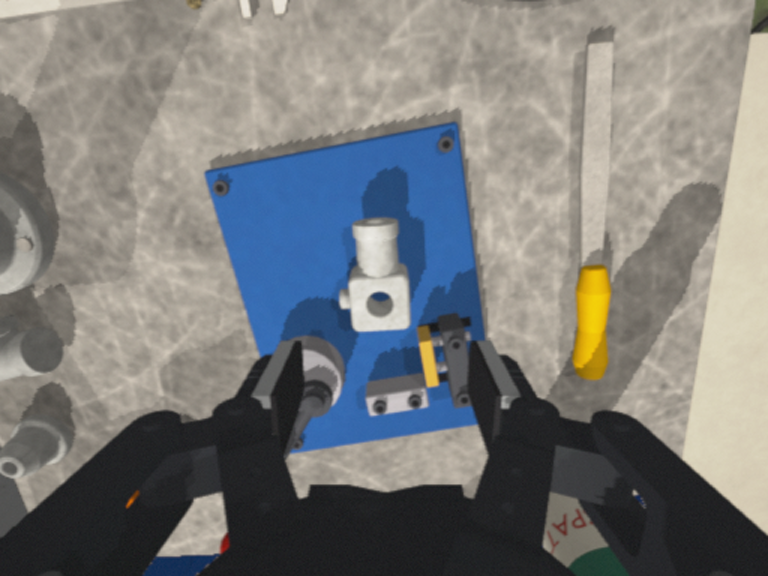

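View pics/s1.png

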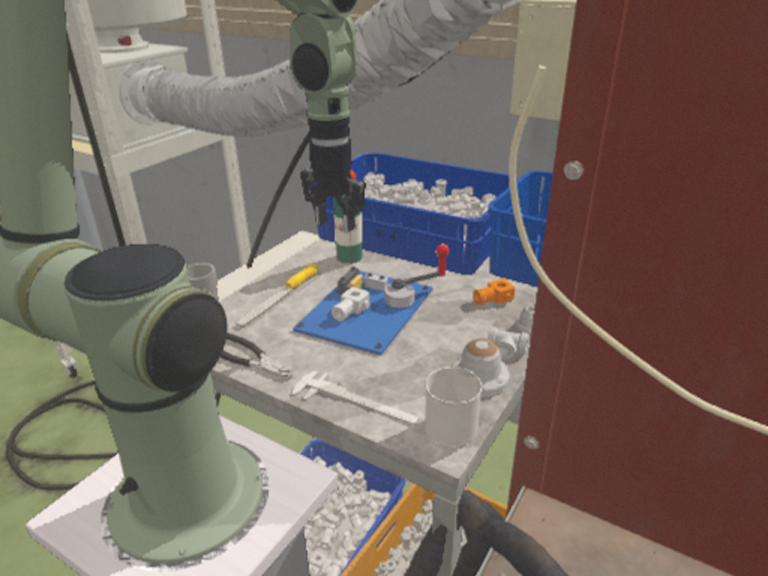

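```bash
python3 - <<'E'
from h import *
c=dict(np.load("pics/w1_cal.npz")); im=cv2.imread("pics/w1_raw.png")
cs=arm.calibration("scene")
print("wrist h:",[(z,np.round(proj(cs,[.4875,.0754,z])).tolist()) for z in(.2,.3,.35,.4,.45,.5)])
hsv=cv2.cvtColor(im,cv2.COLOR_BGR2HSV); m=cv2.inRange(hsv,(100,130,40),(125,255,255)); m[320:]=0
k=max(cv2.findContours(m,cv2.RETR_EXTERNAL,cv2.CHAIN_APPROX_NONE)[0],key=cv2.contourArea)[:,0].astype(float)
def edge(a,b,lim=2.5,t0=.08,t1=.92):
    a=np.array(a)/1.5;b=np.array(b)/1.5;u=(b-a)/np.linalg.norm(b-a);n=np.array([-u[1],u[0]])
    q=k-a;t=q@u/np.linalg.norm(b-a);s=(abs(q@n)<lim)&(t>t0)&(t<t1)
    W=np.array([pl(c,p,.010)[:2] for p in k[s]]);cen=W.mean(0);d=np.linalg.svd(W-cen)[2][0];return cen,d*np.sign(d[np.argmax(abs(d))]),s.sum()
N=edge((206,171),(457,124));Lf=edge((206,171),(262,355));Rt=edge((457,124),(483,340))
ang=lambda d:np.degrees(np.arctan2(d[1],d[0]))
print("near",N,ang(N[1])-90,"right(-y)",Lf,ang(Lf[1]),"left(+y)",Rt,ang(Rt[1]))
th=np.radians(np.mean([ang(N[1])-90,ang(Lf[1]),ang(Rt[1])]));ex=np.array([np.cos(th),np.sin(th)]);ey=np.array([-ex[1],ex[0]])
print("width",(Rt[0]-Lf[0])@ey)
o=ex*(N[0]@ex+.18)+ey*((Rt[0]+Lf[0])@ey/2);print("fixture",o,np.degrees(th))
np.savez("fix.npz",o=o,th=th)
F=lambda p:np.round([(np.array(p)[:2]-o)@ex*1000,(np.array(p)[:2]-o)@ey*1000],1)
f=lambda p:(p[0]/1.5,p[1]/1.5)
for n,p,z in(("hA",(351,331),.045),("hB",(410,328),.045),("hC",(407,264),.045),("hD",(350,272),.045),("hole",(379,304),.045),("boss tip",(339,299),.027),("tailL",(398,228),.027),("tailR",(353,230),.027),("tailend",(375,218),.045),("jaw1",(420,327),.040),("jaw2",(428,387),.040),("stopL",(367,387),.036),("stopR",(425,378),.036)):print(n,F(pl(c,f(p),z)))
s=cv2.imread("pics/w1_raw.png")[130:290,190:330];cv2.imwrite("pics/w1c.png",cv2.resize(s,None,fx=3.7,fy=3.7,interpolation=cv2.INTER_CUBIC))
E
```

```text
wrist h: [(0.2, [223.0, 155.0]), (0.3, [221.0, 122.0]), (0.35, [220.0, 104.0]), (0.4, [219.0, 85.0]), (0.45, [217.0, 66.0]), (0.5, [216.0, 45.0])]
near (array([0.41279595, 0.03882469]), array([-0.11114206,  0.99380453]), np.int64(141)) 6.3811543674741245 right(-y) (array([ 0.50007778, -0.05158106]), array([0.99356363, 0.1132754 ]), np.int64(103)) 6.504162471122571 left(+y) (array([0.48814632, 0.14283646]), array([0.99409195, 0.10854119]), np.int64(121)) 6.231228243834169
width 0.19454062407701195
fixture [0.59193517 0.05655224] 6.372181694143621
hA [-43.3  -8.3]
hB [-37.4  37. ]
hC [-88.6  43.4]
hD [-90.2   0.8]
hole [-61.3  17.2]
boss tip [-64.5 -15.1]
tailL [-112.7   41.4]
tailR [-117.4    7.4]
tailend [-126.4   26.6]
jaw1 [-34.5  44.8]
jaw2 [19.9 42.8]
stopL [13.1 -7.3]
stopR [13.5 41.6]
```

View pics/w1c.png

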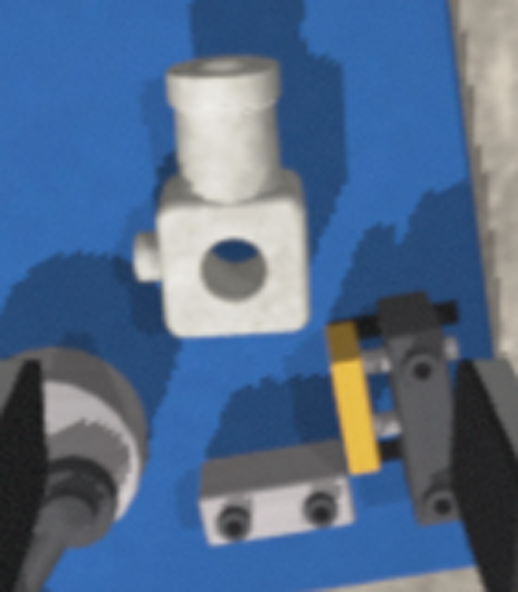

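```bash
cat >> h.py <<'E'
O=np.array([.5895,.0563]);TH=np.radians(6.37);EX=np.array([np.cos(TH),np.sin(TH)]);EY=np.array([-EX[1],EX[0]])
def W(x,y,z): return np.r_[O+EX*x/1000+EY*y/1000,z]
def F(p): d=np.array(p)[:2]-O;return np.round([d@EX*1000,d@EY*1000],1)
E
python3 - <<'E'
from h import *
go(W(-113.5,23.7,.018),89)
c=dict(np.load("pics/w1_cal.npz"))
for p in((331,345),(352,470),(345,345),(378,468)): print(F(pl(c,(190+p[0]/3.7,130+p[1]/3.7),.040)))
for n,p in (("stop face top",(205,487)),("r",(347,468)),):print(n,F(pl(c,(190+p[0]/3.7,130+p[1]/3.7),.036)))
E
```

```text
pos [0.4875 0.0754 0.2051] psi 86.0 turn -2.97 shift cm [ 1.3  -0.85 18.71]
[-25.5  43.1]
[20.9 42.7]
[-24.7  47.5]
[21.7 51.4]
stop face top [20.8 -7.4]
r [22.4 41.2]
```

```bash
python3 -m crank '[[0,0,0,-3,70],[0.65,-0.4,1.0,0,70],[0.65,-0.4,3.2,0,70],[0,0,3.5,0,70],[0,0,3.5,0,70],[0,0,3.0,0,70],[0,0,2.5,0,70],[0,0,1.4,0,70],[0,0,0.6,0,70],[0,0,0,0,70],[0,0,0,0,70]]' 
python3 - <<'E'
from h import *
snap("wrist","w2")
go(W(-113.5,23.7,.018),89); print(arm.state()["ft_force"])
E
```

```text
clock: 2.67
tool_pos: [0.4752, 0.0682, 0.0191]
tcp_rot: [0.0, 0.008, 1.0, 0.0]
ft_force: [0.3, 0.3, 0.3]
opening: 0.0598
pos [0.4759 0.068  0.0195] psi 89.1 turn 0.10 shift cm [ 0.18 -0.07  0.15]
[-0.25335114 -0.95521201  0.24396089]
```

View pics/w2.png

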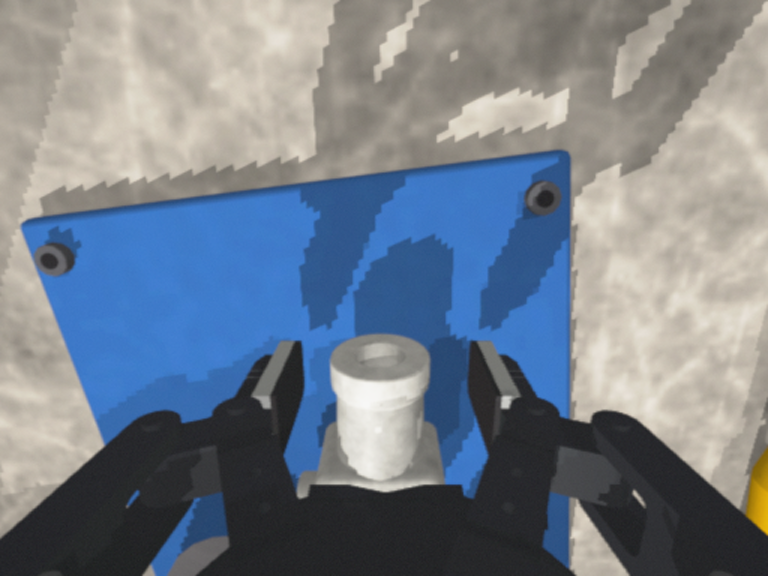

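The tail flange, at (380,365), sits centred between the pads at (285,375) and (490,375). I'll close gently on it.

```bash
python3 -m crank '[[0,0,0,0,0],[0,0,0,0,0],[0,0,0,0,0],[0,0,0,0,0],[0,0,0,0,0],[0,0,0,0,0],[0,0,0,0,0],[0,0,0,0,0]]' 30
python3 - <<'E'
from h import *
snap("wrist","w3"); print(arm.state()["opening"])
# current casting yaw=-7.4 in fixture; target: grasp point at home: origin (-18,12) -> (-4,-36)=> x=-54+, y=16
s,M=tool();print(F(s["tool_pos"]))
E
```

```text
clock: 3.38
tool_pos: [0.4764, 0.0676, 0.02]
tcp_rot: [0.001, 0.008, 1.0, 0.0]
ft_force: [-0.1, 0.3, 5.3]
opening: 0.038
0.03777356693574898
[-111.2   23.8]
```

View pics/w3.png

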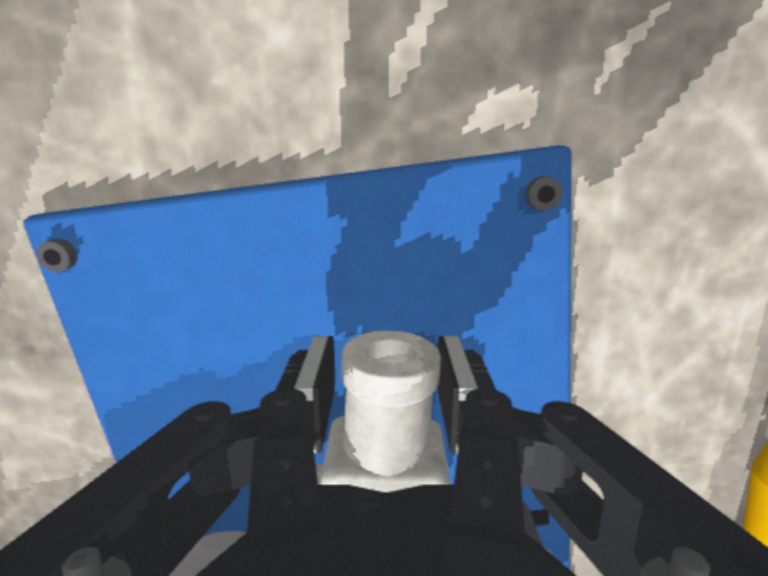

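```bash
python3 -m crank '[[0,0,0,-2.4,0],[0,0,0,-2.5,0],[0,0,0,-2.4,0],[0,-0.5,0,0,0],[0,-0.5,0,0,0],[-0.8,0,0,0,0],[-0.8,0,0,0,0],[-0.8,0,0,0,0],[-0.8,0,0,0,0],[-0.8,0,0,0,0],[-0.5,0,0,0,0],[0,0,0,0,0]]'
python3 - <<'E'
from h import *
snap("wrist","w4");snap("top","t4",(170,110,310,280),4.5 if 0 else 3.5)
s,M=tool();print(s["opening"],s["ft_force"]);go(W(-60,14,.02),96.37);print(F(s["tool_pos"]))
E
```

```text
clock: 4.43
tool_pos: [0.5209, 0.0622, 0.02]
tcp_rot: [-0.0, -0.055, 0.998, -0.0]
ft_force: [-4.2, -0.6, 12.2]
opening: 0.0378
0.03781576002666332 [-4.41582051 -0.54814042 10.60239875]
pos [0.5209 0.0622 0.02  ] psi 96.3 turn -0.07 shift cm [-0.75  0.05  0.  ]
[-67.5  13.5]
```

View pics/w4.png

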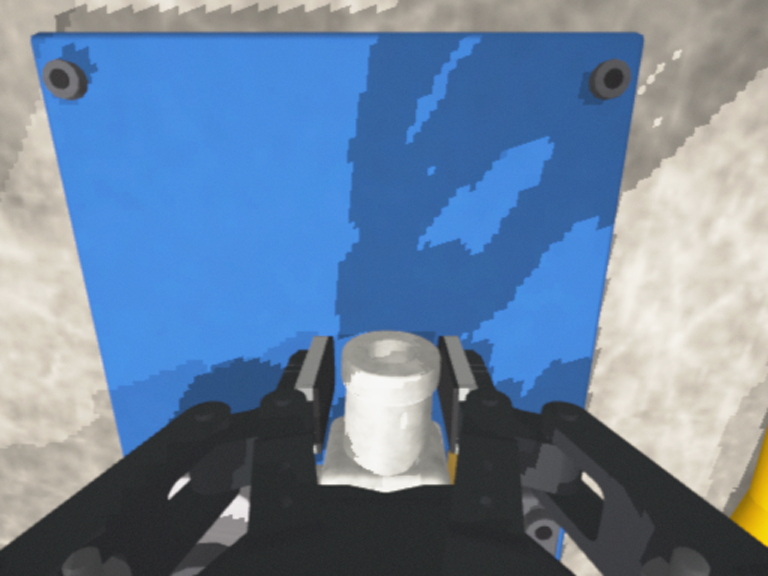

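View pics/t4.png

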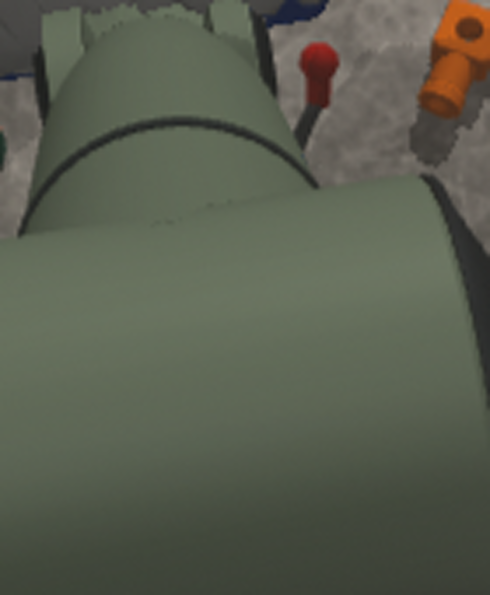

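```bash
python3 -m crank '[[0,0,-0.05,0,0],[-0.5,0,0,0,0],[-0.4,0,0,0,0],[-0.1,0,0,0,0],[0,0,0,0,0],[0,0,0,0,0]]'
python3 -m crank '[[-0.15,0,0,0,0],[0,0,0,0,0]]'
python3 -m crank '[[-0.15,0,0,0,0],[0,0,0,0,0]]'
python3 - <<'E'
from h import *
s,M=tool();print(s["ft_force"],F(s["tool_pos"]));snap("scene","s5",(190,120,330,240),5)
E
```

```text
clock: 5.03
tool_pos: [0.5305, 0.0633, 0.02]
tcp_rot: [-0.0, -0.055, 0.998, -0.0]
ft_force: [-4.8, 0.3, 8.3]
opening: 0.0378
clock: 5.2
tool_pos: [0.531, 0.0634, 0.02]
tcp_rot: [-0.001, -0.055, 0.998, -0.0]
ft_force: [-7.2, -0.1, 11.3]
opening: 0.0376
clock: 5.37
tool_pos: [0.5325, 0.0635, 0.0201]
tcp_rot: [-0.001, -0.055, 0.998, -0.0]
ft_force: [-6.3, -0.7, 10.2]
opening: 0.0378
[-6.3012713  -0.72519545 10.23662609] [-55.8  13.5]
```

View pics/s5.png

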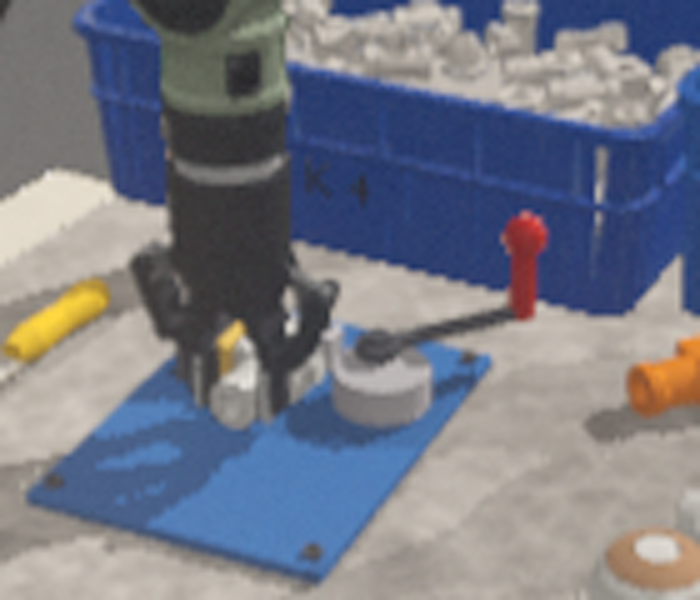

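```bash
for i in 1; do python3 -m crank '[[-0.1,0,0,0,0],[0,0,0,0,0]]'; python3 -m crank '[[-0.1,0,0,0,0],[0,0,0,0,0]]'; python3 -m crank '[[-0.1,0,0,0,0],[0,0,0,0,0]]'; done | grep -E "tool_pos|ft"
```

```text
tool_pos: [0.5334, 0.0636, 0.0201]
ft_force: [-7.2, -1.3, 11.2]
tool_pos: [0.5344, 0.0638, 0.02]
ft_force: [-6.9, -0.2, 12.0]
tool_pos: [0.5354, 0.0639, 0.0201]
ft_force: [-7.4, -0.5, 11.2]
```

```bash
for i in 1; do python3 -m crank '[[-0.1,0,0,0,0],[0,0,0,0,0]]'; python3 -m crank '[[-0.1,0,0,0,0],[0,0,0,0,0]]'; python3 -m crank '[[-0.1,0,0,0,0],[0,0,0,0,0]]'; done | grep -E "tool_pos|ft"; python3 - <<'E'
from h import *
s,M=tool();print(F(s["tool_pos"]))
E
```

```text
tool_pos: [0.536, 0.0639, 0.02]
ft_force: [-8.8, -0.2, 12.9]
tool_pos: [0.536, 0.064, 0.02]
ft_force: [-10.4, -1.7, 15.3]
tool_pos: [0.536, 0.064, 0.02]
ft_force: [-14.1, -2.2, 17.9]
[-52.3  13.6]
```

```bash
for i in 1; do python3 -m crank '[[0.12,0.1,0,0,0],[0,0.1,0,0,0],[0,0,0,0,0]]'; python3 -m crank '[[0,0.1,0,0,0],[0,0,0,0,0]]';python3 -m crank '[[0,0.07,0,0,0],[0,0,0,0,0]]'; done | grep -E "tool_pos|ft|opening"; python3 - <<'E'
from h import *
s,M=tool();print(F(s["tool_pos"]),EY@s["ft_force"][:2])
E
```

```text
tool_pos: [0.536, 0.0642, 0.02]
ft_force: [-10.2, -6.3, 14.0]
opening: 0.0378
tool_pos: [0.536, 0.0643, 0.02]
ft_force: [-9.1, -8.4, 13.4]
opening: 0.0379
tool_pos: [0.536, 0.0645, 0.02]
ft_force: [-9.8, -9.7, 13.1]
opening: 0.0378
[-52.2  14.1] -8.52919346730363
```

```bash
for i in 1; do python3 -m crank '[[0.15,0,-0.15,0,0],[0,0,0,0,0],[0,0,0,0,0]]'; python3 -m crank '[[0,0,-0.15,0,0],[0,0,0,0,0]]'; done | grep -E "tool_pos|ft|opening"; python3 - <<'E'
from h import *
s,M=tool();print(F(s["tool_pos"]),EY@s["ft_force"][:2]);snap("wrist","w6");snap("scene","s6",(215,140,285,200),10)
E
```

```text
tool_pos: [0.5357, 0.067, 0.0204]
ft_force: [-3.3, -3.5, 0.2]
opening: 0.0381
tool_pos: [0.5359, 0.0676, 0.0217]
ft_force: [-4.3, -3.0, -1.3]
opening: 0.0379
[-52.   17.1] -2.4924619349823756
```

View pics/s6.png

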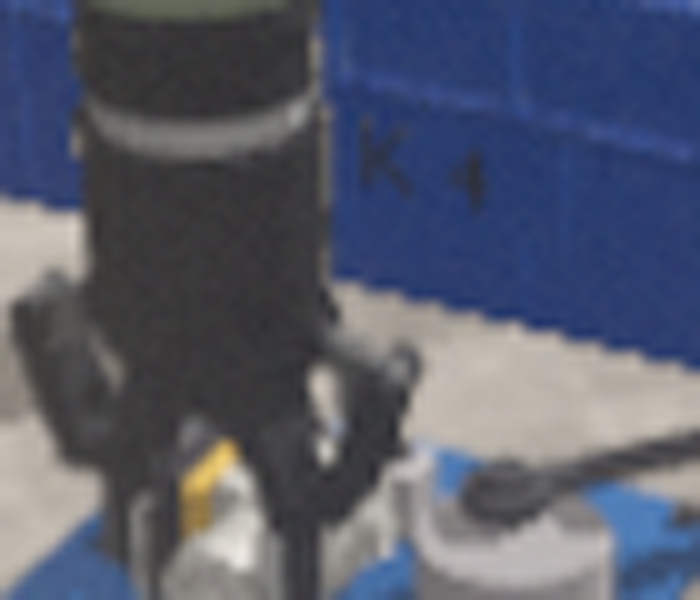

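View pics/w6.png

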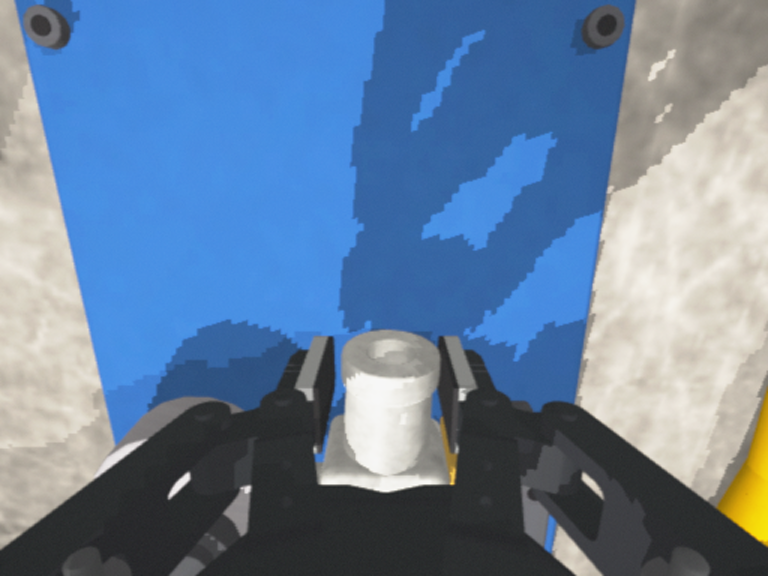

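```bash
for i in 1; do python3 -m crank '[[0,0,0.1,0,0],[0,0,0,0,0]]'; python3 -m crank '[[0,0.1,0,0,0],[0,0,0,0,0]]';python3 -m crank '[[0,0.1,0,0,0],[0,0,0,0,0]]'; python3 -m crank '[[0,0.1,0,0,0],[0,0,0,0,0]]'; done | grep -E "tool_pos|ft"; python3 - <<'E'
from h import *
s,M=tool();print(F(s["tool_pos"]),EY@s["ft_force"][:2])
E
```

```text
tool_pos: [0.5357, 0.0676, 0.0205]
ft_force: [-5.1, -2.7, 0.6]
tool_pos: [0.5356, 0.068, 0.0205]
ft_force: [-5.4, -5.0, 0.5]
tool_pos: [0.5356, 0.0683, 0.0205]
ft_force: [-4.5, -6.4, 0.0]
tool_pos: [0.5355, 0.0686, 0.0206]
ft_force: [-4.5, -9.3, 0.2]
[-52.3  18.2] -8.772948885905844
```

```bash
for i in 1; do python3 -m crank '[[0,-0.25,0,0,0],[0,0,0,0,0]]'; python3 -m crank '[[0,0,0,0,60],[0,0,0,0,60],[0,0,0,0,60],[0,0,-0.5,0,60],[0,0,-2,0,60],[0,0,-3.5,0,60],[0,0,-3.5,0,60],[0.5,0,-3,0,60],[2,0,0,0,60],[3,0,0,0,60],[3,0,0,0,60],[0,0,0,0,60]]'; done ; python3 - <<'E'
from h import *
s,M=tool();print(F(s["tool_pos"]),s["ft_force"]);snap("wrist","w7");snap("wrist","w7c",(150,80,400,300),3)
E
```

```text
clock: 8.35
tool_pos: [0.5357, 0.0678, 0.0205]
tcp_rot: [-0.001, -0.055, 0.998, -0.0]
ft_force: [-5.3, -3.2, -0.2]
opening: 0.0378
clock: 9.35
tool_pos: [0.446, 0.0593, 0.1457]
tcp_rot: [-0.003, -0.055, 0.998, 0.0]
ft_force: [0.4, -0.0, -1.6]
opening: 0.0511
[-142.3   18.9] [ 0.36022975 -0.03809711 -1.57832907]
```

View pics/w7.png

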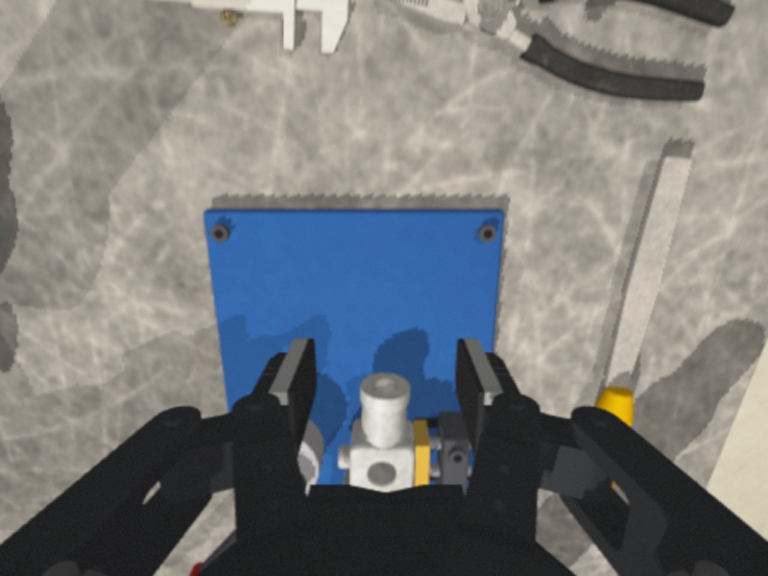

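```bash
python3 - <<'E'
from h import *
def red(fn,box):
    im=cv2.imread(fn);h=cv2.cvtColor(im,cv2.COLOR_BGR2HSV);m=cv2.inRange(h,(0,150,60),(6,255,255))|cv2.inRange(h,(174,150,60),(180,255,255))
    k=np.zeros_like(m);k[box[1]:box[3],box[0]:box[2]]=1;m*=k
    ys,xs=np.nonzero(m);print(fn,len(xs),xs.min(),xs.max(),ys.min(),ys.max());return m
a=red("pics/top0.png",(245,115,285,150));b=red("pics/scene0.png",(280,155,310,195))
def ball(m,r):
    ys,xs=np.nonzero(m);s=ys<=ys.min()+r;return np.array([(xs[s].min()+xs[s].max()+1)/2-.5,(ys[s].min()+ys[s].max()+1)/2-.5])
ct,cs=arm.calibration("top"),arm.calibration("scene")
for row in range(0,1): pass
for m,n in((a,"t"),(b,"s")):
    for y in range(384):
        x=np.nonzero(m[y])[0]
        if len(x):print(n,y,x.min(),x.max())
E
```

```text
pics/top0.png 85 256 265 122 135
pics/scene0.png 87 291 298 164 183
t 122 261 262
t 123 258 263
t 124 257 264
t 125 257 265
t 126 257 265
t 127 256 265
t 128 256 265
t 129 257 265
t 130 257 264
t 131 258 264
t 132 259 262
t 133 259 259
t 135 259 260
s 164 292 296
s 165 291 297
s 166 291 298
s 167 292 298
s 168 292 298
s 169 293 297
s 170 294 296
s 171 293 296
s 172 293 296
s 173 293 296
s 174 293 296
s 175 293 296
s 176 293 296
s 177 293 296
s 178 293 296
s 179 293 296
s 180 293 295
s 181 293 295
s 182 294 295
s 183 294 294
```

```bash
python3 - <<'E'
from h import *
ct,cs=arm.calibration("top"),arm.calibration("scene")
p=tri(ct,(260.8,127),cs,(294.5,166.5));print(p,F(p),proj(ct,p),proj(cs,p));q=pl(ct,(260.8,127),.102);print(q,F(q))
v=F(q)-[11,-50];print(np.hypot(*v),np.degrees(np.arctan2(v[1],v[0])))
# cam disc in top0 : white top
s,M=tool();print(s["tool_pos"],s["joints"])
E
```

```text
[ 0.69644256 -0.0518673   0.10135456] [  94.3 -119.4] [261.04596455 126.67389518] [294.21391494 166.62321125]
[ 0.69532871 -0.05102389  0.102     ] [  93.3 -118.4]
107.01331692831505 -39.73016391222806
[0.45225491 0.05915331 0.14680973] [-3.22899733e-02  2.35595389e-01 -5.55882848e-01  7.77673868e-01
  4.05913174e-04 -1.42937232e-01]
```

```bash
python3 - <<'E'
from h import *
snap("scene","s8");snap("top","t8")
E
```

```text
(no output)
```

View pics/s8.png

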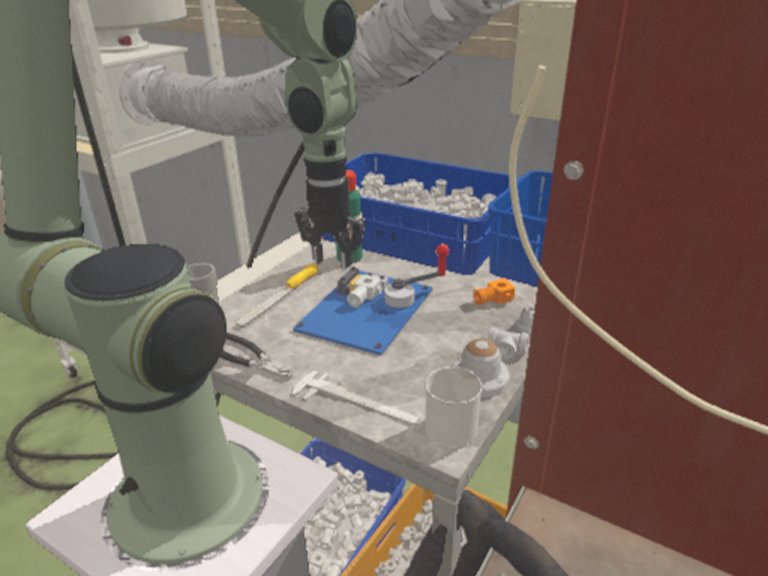

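View pics/t8.png

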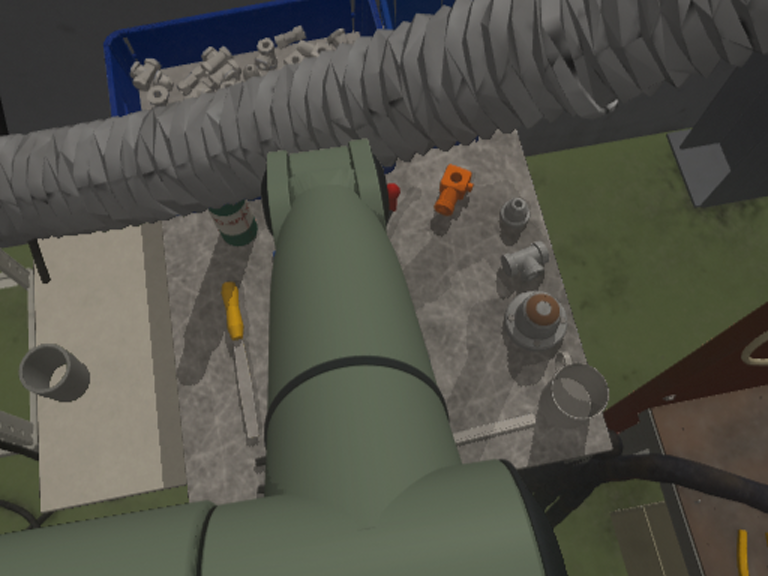

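```bash
python3 - <<'E'
from h import *
ct,cs=arm.calibration("top"),arm.calibration("scene")
ax=np.array([(120,68),(167,70),(200,64),(235,50),(267,32),(300,13),(340,-10)])
from scipy.optimize import brentq
for u,w in(((100,118),70),((133,107),71),((200,85),76),((250,68),80),((300,53),84),((380,25),88)):
    g=lambda z:proj(cs,pl(ct,u,z))[1]-np.interp(proj(cs,pl(ct,u,z))[0],ax[:,0],ax[:,1])
    z=brentq(g,.1,.8);p=pl(ct,u,z);d=(np.array(ct["world_to_cam"])@np.r_[p,1])[2];ds=(np.array(cs["world_to_cam"])@np.r_[p,1])[2]
    print(u,np.round(p,3),"r top",round(w/475*d/2,3),"r scene",round(46/397*ds/2,3),np.round(proj(cs,p)))
s,M=tool();print(s["joints"],s["tool_pos"])
# wrist joint positions from scene & top
for z in(.35,.4,.42,.44,.46,.5):print(z,np.round(proj(cs,[.452,.059,z])))
E
```

```text
(100, 118) [0.606 0.257 0.407] r top 0.062 r scene 0.07 [193.  65.]
(133, 107) [0.603 0.194 0.428] r top 0.061 r scene 0.067 [209.  61.]
(200, 85) [0.591 0.073 0.478] r top 0.062 r scene 0.062 [240.  47.]
(250, 68) [ 0.579 -0.009  0.52 ] r top 0.062 r scene 0.058 [264.  34.]
(300, 53) [ 0.564 -0.082  0.557] r top 0.062 r scene 0.055 [287.  20.]
(380, 25) [ 0.549 -0.187  0.611] r top 0.061 r scene 0.05 [328.  -3.]
[-3.22616115e-02  2.37860761e-01 -5.52659239e-01  7.77293568e-01
  2.84914563e-04 -1.42930874e-01] [0.45417206 0.05906746 0.14685373]
0.35 [217. 109.]
0.4 [215.  90.]
0.42 [215.  82.]
0.44 [214.  74.]
0.46 [214.  65.]
0.5 [213.  48.]
```

```bash
python3 - <<'E'
from h import *
ct,cs=arm.calibration("top"),arm.calibration("scene")
print("right cheek cap", tri(ct,(252,130),cs,(225,20)))
for z in(.4,.45,.5,.55):print(z,pl(ct,(217,115),z)[:2],pl(ct,(217,100),z)[:2],"scene of (.454,.02,z)",proj(cs,[.454,.02,z]))
s,M=tool();print(s["joint_torque"])
E
python3 - <<'E'
import cv2
im=cv2.imread("pics/s8_raw.png")[0:150,150:320];cv2.imwrite("pics/s8z.png",cv2.resize(im,None,fx=4,fy=4,interpolation=cv2.INTER_CUBIC)[:600,:])
im=cv2.imread("pics/t8_raw.png")[70:200,130:330];cv2.imwrite("pics/t8z.png",cv2.resize(im,None,fx=4,fy=4,interpolation=cv2.INTER_CUBIC))
E
```

```text
right cheek cap [0.44619475 0.01345829 0.56682247]
0.4 [0.57613089 0.05368987] [0.60649395 0.04867576] scene of (.454,.02,z) [228.55182298  91.64573245]
0.45 [0.54703604 0.05437   ] [0.57536062 0.04969252] scene of (.454,.02,z) [227.54406819  71.29314358]
0.5 [0.51794118 0.05505013] [0.5442273  0.05070928] scene of (.454,.02,z) [226.48124197  49.82833348]
0.55 [0.48884633 0.05573026] [0.51309397 0.05172604] scene of (.454,.02,z) [225.35870321  27.15757062]
[ 8.01379792e-02 -3.64676213e+01  2.20670038e+01  1.35760331e-01
  2.68140073e-03  4.51817016e-06]
```

View pics/s8z.png

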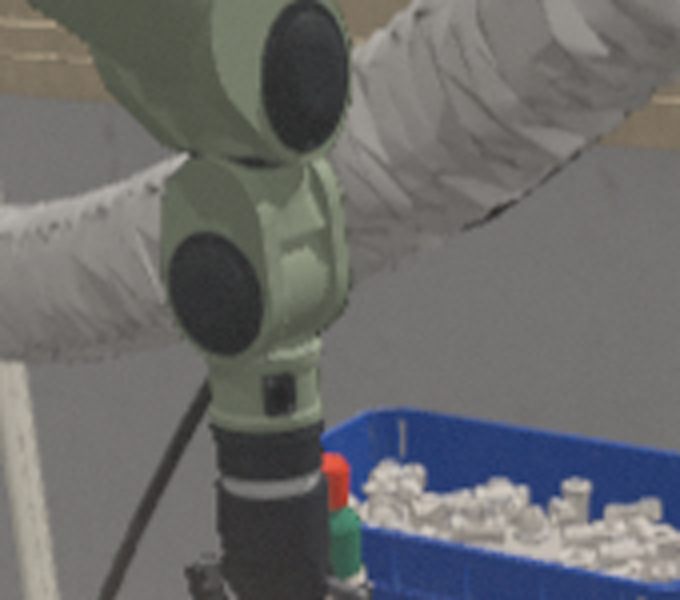

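View pics/t8z.png

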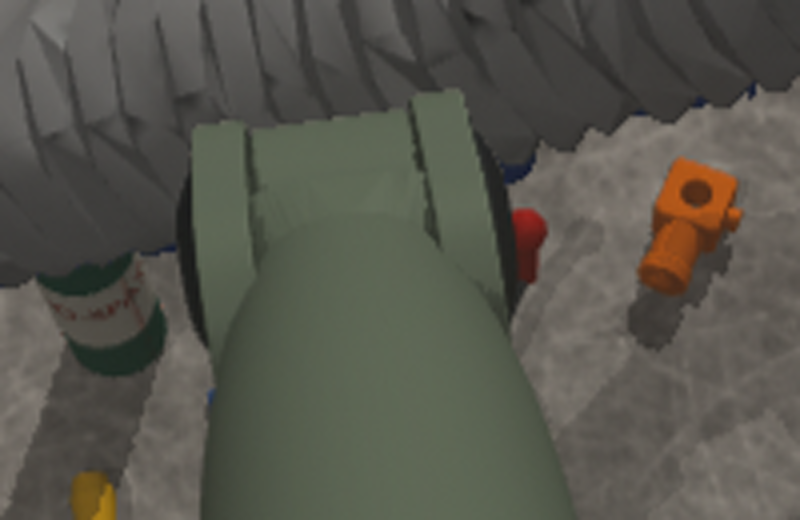

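```bash
python3 - <<'E'
import cv2
im=cv2.imread("pics/t4_raw.png")[60:190,130:330];cv2.imwrite("pics/t4z.png",cv2.resize(im,None,fx=4,fy=4,interpolation=cv2.INTER_CUBIC))
im=cv2.imread("pics/s6_raw.png")[0:150,150:320];cv2.imwrite("pics/s6z.png",cv2.resize(im,None,fx=4,fy=4,interpolation=cv2.INTER_CUBIC))
E
```

```text
(no output)
```

View pics/t4z.png

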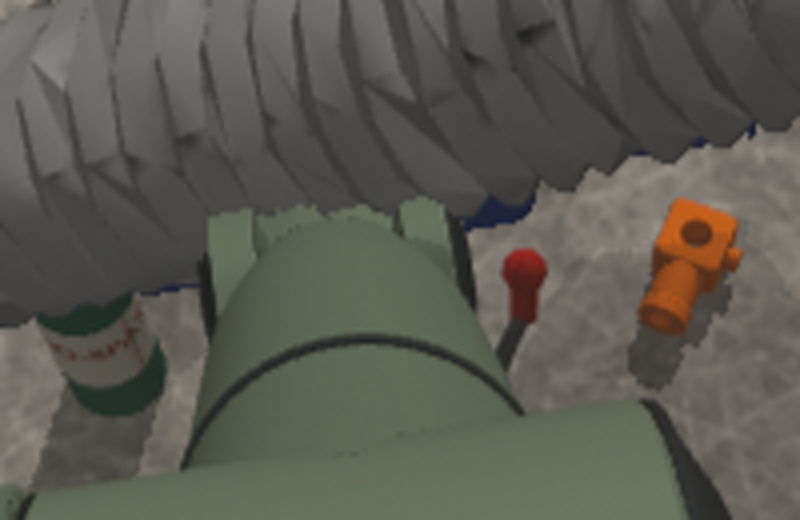

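View pics/s6z.png

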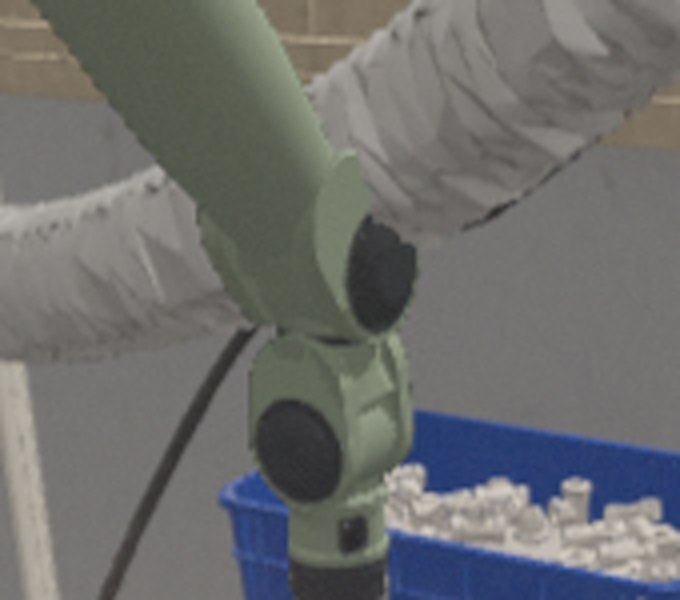

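The duct visibly overlaps the arm here, yet tracking and forces at the earlier pose stayed normal. I'll reach for the post in small calls and check tracking and torque.

```bash
python3 -m crank '[[0,0,0,6.6,60],[0,0,0,6.6,60],[0,0,0,6.7,60],[0,0,0,6.7,60],[0,0,0,6.6,60],[0,0,0,6.7,60],[0,0,0,0,60]]'; python3 - <<'E'
from h import *
go(W(91.4,-117.5,.145),56.4)
E
```

```text
clock: 10.13
tool_pos: [0.454, 0.059, 0.1461]
tcp_rot: [0.001, 0.29, 0.957, 0.0]
ft_force: [-0.2, -0.3, -0.3]
opening: 0.0512
pos [0.454  0.059  0.1461] psi 56.3 turn -0.06 shift cm [-25.99   4.14   0.14]
```

```bash
python3 -m crank '[[-2.5,0.4,0,0,60],[-2.5,0.4,0,0,60],[-2.5,0.4,0,0,60],[-2.5,0.4,0,0,60],[-2.5,0.4,0,0,60],[0,0,0,0,60]]'; python3 - <<'E'
from h import *
go(W(91.4,-117.5,.145)); print(np.round(arm.state()["joint_torque"],1))
E
```

```text
clock: 10.63
tool_pos: [0.5732, 0.0043, 0.1461]
tcp_rot: [0.003, 0.288, 0.958, 0.0]
ft_force: [-0.0, -0.5, 1.0]
opening: 0.051
pos [0.5732 0.0043 0.1461] psi 56.5 turn 0.00 shift cm [-13.03   2.07   0.18]
[ -0.3 -47.   23.2   0.7  -0.   -0.1]
```

```bash
python3 -m crank '[[-2.5,0.4,0,0,60],[-2.5,0.4,0,0,60],[0,0,0,0,60]]'; python3 -m crank '[[-2.5,0.4,0,0,60],[-2.5,0.4,0,0,60],[0,0,0,0,60]]'; python3 - <<'E'
from h import *
go(W(91.4,-117.5,.145)); print(np.round(arm.state()["joint_torque"],1))
snap("wrist","w9");snap("top","t9")
E
```

```text
clock: 10.88
tool_pos: [0.6182, -0.0164, 0.1459]
tcp_rot: [0.002, 0.288, 0.958, 0.0]
ft_force: [0.6, 0.5, 0.7]
opening: 0.0513
clock: 11.13
tool_pos: [0.6634, -0.0372, 0.1457]
tcp_rot: [0.002, 0.288, 0.958, -0.0]
ft_force: [-0.5, -0.7, 0.3]
opening: 0.0509
pos [ 0.6634 -0.0372  0.1457] psi 56.5 turn 0.00 shift cm [-3.22  0.56  0.08]
[  0.3 -56.4  24.9   0.8   0.   -0. ]
```

View pics/w9.png

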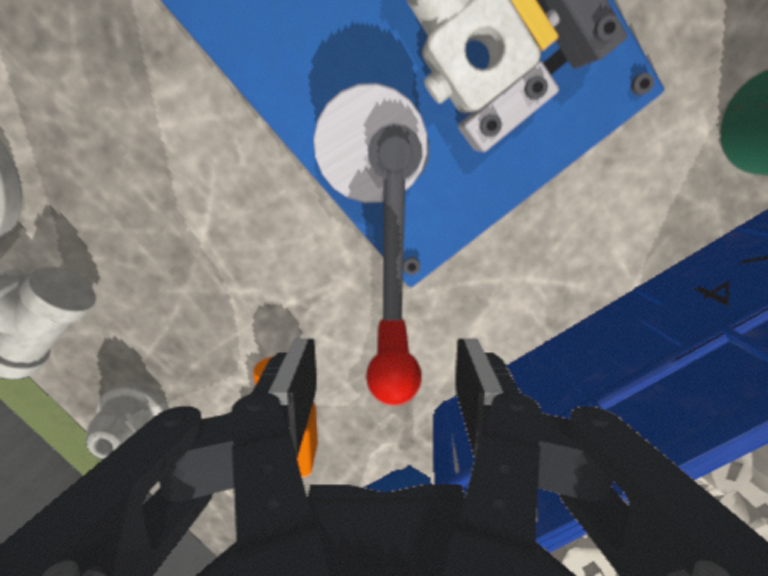

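View pics/t9.png

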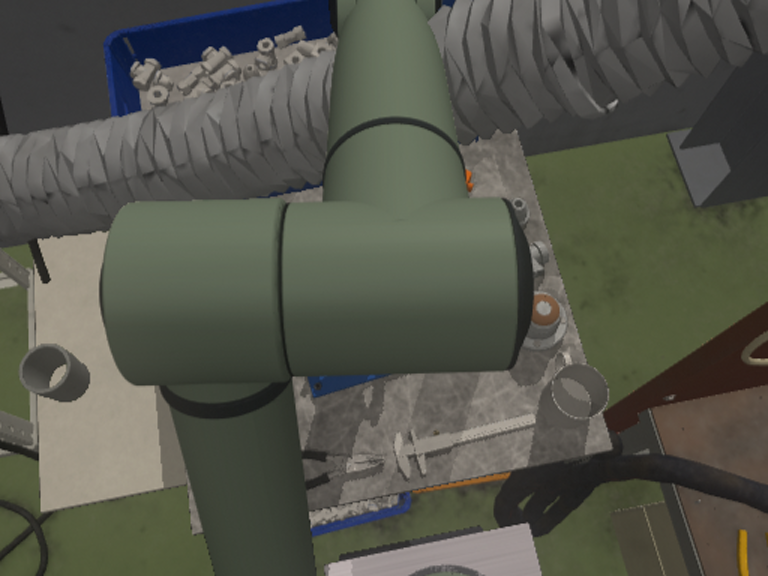

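```bash
python3 - <<'E'
from h import *
cw=dict(np.load("pics/w9_cal.npz"));cs=arm.calibration("scene")
for z in(0,.05,.1,.15):print(z,"corner",np.round(pl(cw,(437/1.5,403/1.5),z),3),"front pt",np.round(pl(cw,(768/1.5,210/1.5),z),3), "scene",np.round(proj(cs,pl(cw,(437/1.5,403/1.5),z))))
print("tcp",W(91.4,-117.5,.06))
im=cv2.imread("pics/scene0.png")[100:200,200:380];cv2.imwrite("pics/sc.png",cv2.resize(im,None,fx=4.4,fy=4.4,interpolation=cv2.INTER_CUBIC))
# ball refined
for z in (.102,):print("ball",pl(cw,(393/1.5,376/1.5),z),F(pl(cw,(393/1.5,376/1.5),z)))
E
```

```text
0 corner [ 0.785 -0.068  0.   ] front pt [0.779 0.198 0.   ] scene [309. 183.]
0.05 corner [ 0.752 -0.055  0.05 ] front pt [0.748 0.164 0.05 ] scene [302. 174.]
0.1 corner [ 0.72  -0.042  0.1  ] front pt [0.716 0.131 0.1  ] scene [295. 163.]
0.15 corner [ 0.687 -0.029  0.15 ] front pt [0.685 0.097 0.15 ] scene [287. 152.]
tcp [ 0.69337217 -0.05033387  0.06      ]
ball [ 0.69345053 -0.05173131  0.102     ] [  91.3 -118.9]
```

View pics/sc.png

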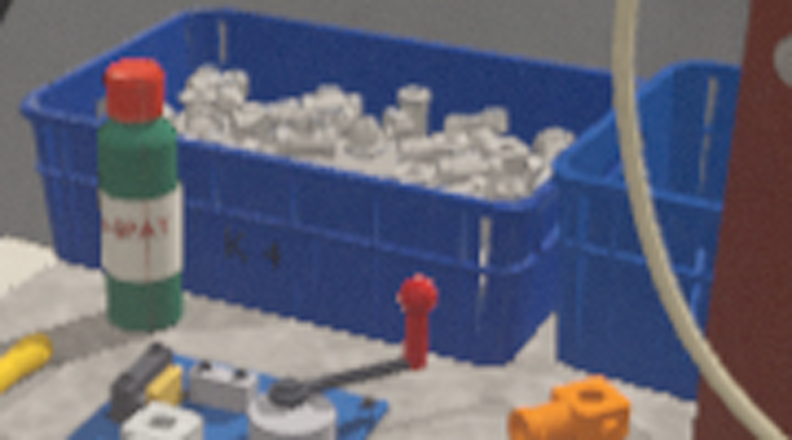

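```bash
python3 -m crank '[[-1.6,0.22,0,0,60],[-1.65,0.22,0,0,60],[0,0,0,0,60],[0,0,1.5,0,60]]'; python3 - <<'E'
from h import *
go(np.r_[.6934,-.0512,.062]); print(np.round(arm.state()["joint_torque"],1))
snap("wrist","w10")
E
```

```text
clock: 11.57
tool_pos: [0.6907, -0.0496, 0.1338]
tcp_rot: [0.002, 0.288, 0.958, 0.0]
ft_force: [0.7, 0.3, 0.0]
opening: 0.0513
pos [ 0.6907 -0.0496  0.1338] psi 56.5 turn 0.00 shift cm [-0.28  0.    7.18]
[ -0.4 -58.6  25.5   1.3  -0.   -0. ]
```

View pics/w10.png

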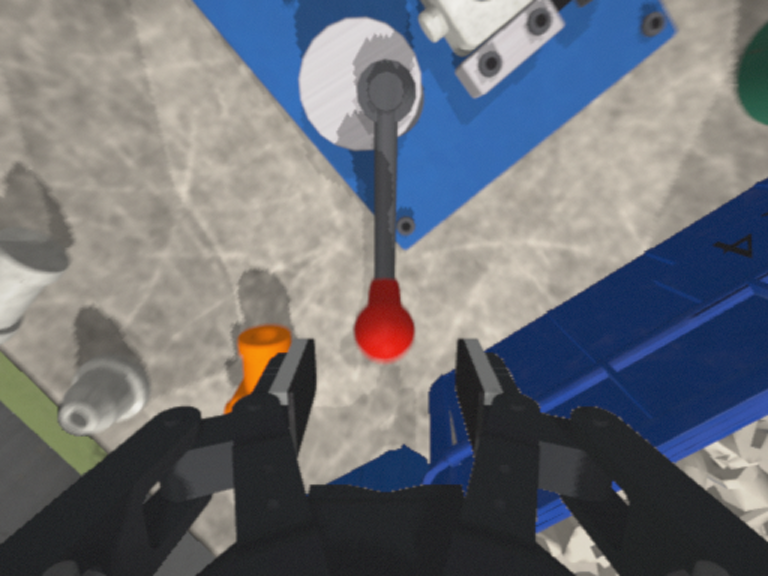

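```bash
python3 - <<'E'
from h import *
c9=dict(np.load("pics/w9_cal.npz"));cw=dict(np.load("pics/w10_cal.npz"))
for z in(0,.05,.1):print(z,np.round(pl(c9,(437/1.5,403/1.5),z),3),np.round(pl(cw,(430/1.5,385/1.5),z),3))
for z in(.1,.12,.15):print("rim",z,np.round(pl(cw,(435/1.5,470/1.5),z),3),np.round(pl(cw,(760/1.5,290/1.5),z),3))
go(np.r_[.6934,-.0512,.062])
E
```

```text
0 [ 0.785 -0.068  0.   ] [ 0.789 -0.074  0.   ]
0.05 [ 0.752 -0.055  0.05 ] [ 0.759 -0.061  0.05 ]
0.1 [ 0.72  -0.042  0.1  ] [ 0.729 -0.049  0.1  ]
rim 0.1 [ 0.773 -0.073  0.1  ] [0.769 0.096 0.1  ]
rim 0.12 [ 0.756 -0.065  0.12 ] [0.752 0.084 0.12 ]
rim 0.15 [ 0.731 -0.054  0.15 ] [0.728 0.067 0.15 ]
pos [ 0.6877 -0.049   0.1288] psi 56.5 turn 0.00 shift cm [-0.61  0.13  6.67]
```

```bash
python3 -m crank '[[0,0,0,0,60],[0,0,0,0,60]]'; python3 - <<'E'
from h import *
go(np.r_[.6934,-.0512,.062]);s=arm.state();print(np.round(s["joint_torque"],1),s["joints"],np.round(s["qvel"],3))
E
```

```text
clock: 11.78
tool_pos: [0.688, -0.049, 0.131]
tcp_rot: [-0.001, 0.288, 0.958, -0.0]
ft_force: [0.3, 0.5, 0.5]
opening: 0.0516
pos [ 0.688 -0.049  0.131] psi 56.5 turn 0.00 shift cm [-0.58  0.12  6.89]
[ -0.1 -59.3  25.2   0.   -0.   -0. ] [-1.78113624e-01  6.57453757e-01  8.47764601e-02  9.99842267e-01
  1.34585501e-04  4.06785130e-01] [-0.002 -0.007  0.019 -0.    -0.     0.001]
```

```bash
python3 -m crank '[[-0.5,0.1,1.0,0,60],[0,0,1.5,0,60],[0,0,1.5,0,60],[0,0,1.5,0,60],[0,0,1.2,0,60],[0,0,0,0,60],[0,0,0,0,60]]'; python3 - <<'E'
from h import *
go(np.r_[.6934,-.0512,.062]);s=arm.state();print(np.round(s["joint_torque"],1))
snap("wrist","w11");snap("scene","s11",(200,100,380,200),4.2)
E
```

```text
clock: 12.37
tool_pos: [0.6935, -0.0516, 0.0633]
tcp_rot: [-0.001, 0.289, 0.957, -0.0]
ft_force: [0.3, -0.7, 0.2]
opening: 0.0512
pos [ 0.6935 -0.0516  0.0633] psi 56.4 turn 0.00 shift cm [0.03 0.03 0.13]
[ -0.  -60.4  23.4  -0.1  -0.   -0. ]
```

View pics/w11.png

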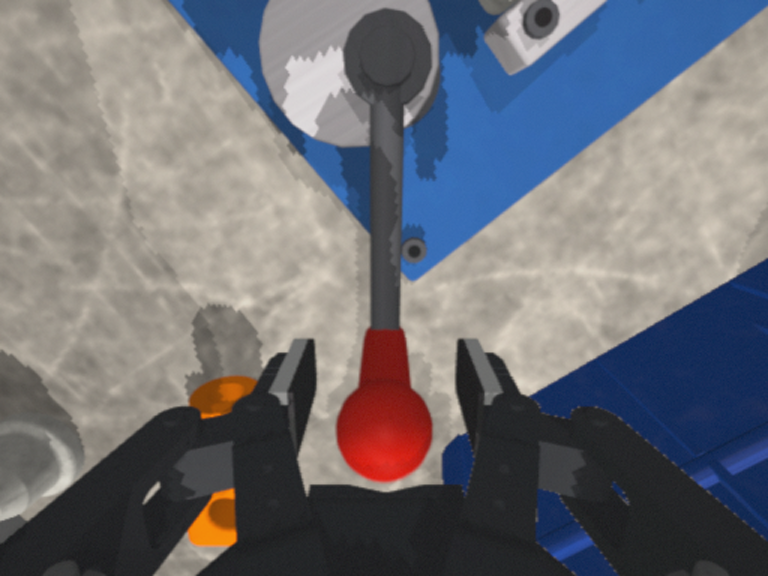

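View pics/s11.png

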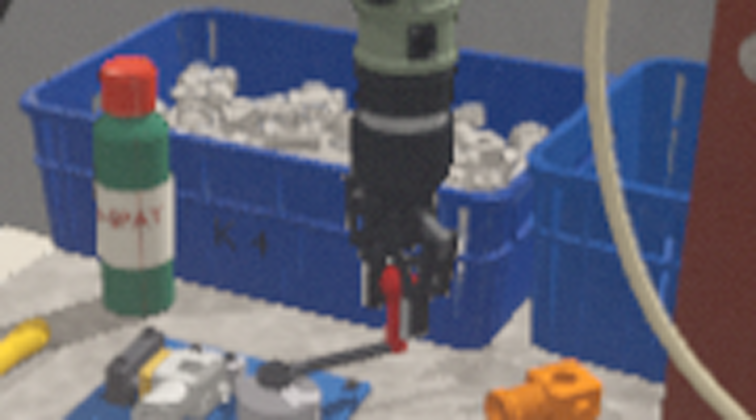

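```bash
python3 -m crank '[[0,0,0,2,33],[0,-0.2,0,0,33],[0,-0.3,0,0,33],[0,-0.73,0,4,33],[0,-0.73,0,4,33],[0,-0.73,0,4,33],[0,-0.73,0,4,33],[0,0,0,0,33]]' ; cat >> h.py <<'E'
AX=W(11,-50,0)[:2]
def lev():
    s,M=tool();v=s["tool_pos"][:2]-AX;f=s["ft_force"];ty=M[:2,1];tx=M[:2,0]
    print("t %.2f tcp lever angle %.3f r %.1f psi-dev %.1f  Fty %.1f Ftx %.1f Fz %.1f open %.1f z %.4f"%(s["clock"],-np.pi/6-(np.arctan2(v[1],v[0])-TH),1000*np.hypot(*v),np.degrees(np.arctan2(ty[1],ty[0])-np.arctan2(v[1],v[0])-np.pi/2),f[:2]@ty,f[:2]@tx,f[2],1000*s["opening"],s["tool_pos"][2]))
E
python3 -c "
from h import *
lev()"
```

```text
clock: 13.13
tool_pos: [0.6716, -0.0784, 0.065]
tcp_rot: [0.0, 0.436, 0.9, 0.0]
ft_force: [0.9, -0.3, 0.5]
opening: 0.0283
t 13.13 tcp lever angle 0.508 r 108.3 psi-dev 1.1  Fty 0.5 Ftx -0.8 Fz 0.5 open 28.3 z 0.0650
```

```bash
python3 -m crank '[[0,-0.7,0,4,33],[0,-0.7,0,4,33],[0,-0.7,0,4,33],[0,0,0,0,33]]'|head -1 ; python3 -c "
from h import *
lev();snap('wrist','w12');lev()"
```

```text
clock: 13.47
t 13.47 tcp lever angle 0.700 r 108.9 psi-dev 0.2  Fty 0.6 Ftx -0.3 Fz 1.0 open 28.1 z 0.0645
t 13.52 tcp lever angle 0.697 r 109.0 psi-dev 0.2  Fty -0.3 Ftx -0.3 Fz 0.8 open 28.4 z 0.0645
```

View pics/w12.png

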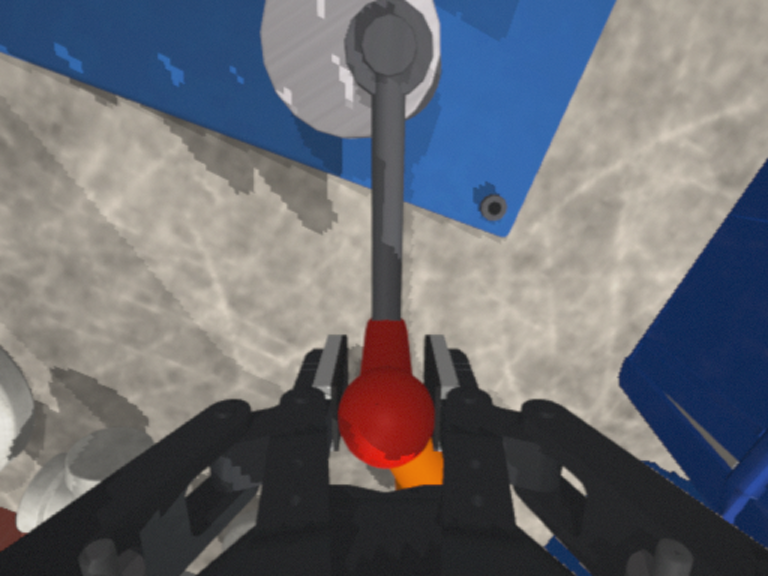

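```bash
L='from h import *
lev()'; python3 -m crank '[[0.1,-0.73,0,4,33],[0.1,-0.73,0,4,33]]'|head -1; python3 -c "$L"; python3 -m crank '[[0.1,-0.37,0,2,33],[0,0,0,0,33]]'|head -1; python3 -c "$L"; python3 -m crank '[[0.05,-0.37,0,2,33],[0,0,0,0,33]]'|head -1; python3 -c "$L"; python3 -m crank '[[0.05,-0.37,0,2,33],[0,0,0,0,33]]'|head -1; python3 -c "$L"
```

```text
clock: 13.68
t 13.68 tcp lever angle 0.818 r 108.2 psi-dev -1.1  Fty 2.9 Ftx -1.6 Fz -0.8 open 28.7 z 0.0645
clock: 13.85
t 13.85 tcp lever angle 0.862 r 106.9 psi-dev -0.5  Fty 1.0 Ftx 0.2 Fz -0.4 open 28.0 z 0.0645
clock: 14.02
t 14.02 tcp lever angle 0.894 r 106.3 psi-dev -0.6  Fty 1.3 Ftx -1.1 Fz 0.4 open 28.4 z 0.0644
clock: 14.18
t 14.18 tcp lever angle 0.931 r 105.7 psi-dev -0.5  Fty 2.6 Ftx -0.1 Fz 0.9 open 27.8 z 0.0643
```

```bash
L='from h import *
lev()'; python3 -m crank '[[0,-0.37,0,2,33],[0,0,0,0,33]]'|head -1; python3 -c "$L"; python3 -m crank '[[0,-0.37,0,2,33],[0,0,0,0,33]]'|head -1; python3 -c "$L
snap('wrist','w13')"
```

```text
clock: 14.35
t 14.35 tcp lever angle 0.968 r 105.5 psi-dev -0.3  Fty 1.9 Ftx -0.9 Fz 0.7 open 28.4 z 0.0642
clock: 14.52
t 14.52 tcp lever angle 1.005 r 105.4 psi-dev -0.2  Fty 2.0 Ftx -1.4 Fz 1.7 open 27.6 z 0.0642
```

View pics/w13.png

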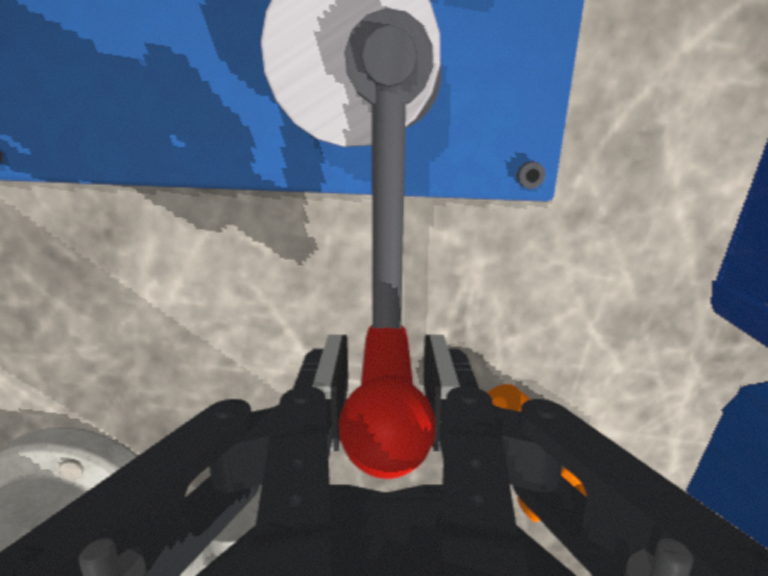

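```bash
python3 - <<'E'
from h import *
ct=arm.calibration("top")
for n,u,z in(("bonnet top",(360,207),.077),("bonnet base mid",(357,214),.03),("tee",(350,174),.02),("cup",(386,262),.09)):print(n,np.round(pl(ct,u,z),3))
for a in(1.0,1.2,1.27):
    t=-np.pi/6-a; print(a,W(11+105*np.cos(t),-50+105*np.sin(t),0.06))
E
```

```text
bonnet top [ 0.454 -0.243  0.077]
bonnet base mid [ 0.451 -0.244  0.03 ]
tee [ 0.562 -0.258  0.02 ]
cup [ 0.313 -0.262  0.09 ]
1.0 [ 0.62253946 -0.09585678  0.06      ]
1.2 [ 0.60161016 -0.09707992  0.06      ]
1.27 [ 0.59428322 -0.09651739  0.06      ]
```

```bash
L='from h import *
lev()'; for k in 1; do python3 -m crank '[[0,-0.28,0,1.5,33],[0,0,0,0,33]]'|head -1; python3 -c "$L"; python3 -m crank '[[0,-0.28,0,1.5,33],[0,0,0,0,33]]'|head -1; python3 -c "$L";  python3 -m crank '[[0,-0.28,0,1.5,33],[0,0,0,0,33]]'|head -1; python3 -c "$L"; done
```

```text
clock: 14.73
t 14.73 tcp lever angle 1.034 r 105.3 psi-dev -0.2  Fty 3.0 Ftx -0.0 Fz 0.8 open 28.3 z 0.0640
clock: 14.9
t 14.90 tcp lever angle 1.063 r 105.3 psi-dev -0.1  Fty 1.9 Ftx -1.2 Fz 0.6 open 28.1 z 0.0640
clock: 15.07
t 15.07 tcp lever angle 1.091 r 105.3 psi-dev 0.0  Fty 1.8 Ftx -0.5 Fz 0.2 open 28.1 z 0.0640
```

```bash
L='from h import *
lev()'; for k in 1; do python3 -m crank '[[0,-0.28,0,1.5,33],[0,0,0,0,33]]'|head -1; python3 -c "$L"; python3 -m crank '[[0,-0.28,0,1.5,33],[0,0,0,0,33]]'|head -1; python3 -c "$L"; done; python3 -c "
from h import *
snap('top','t14',(150,100,330,260),4);snap('scene','s14',(190,130,330,230),5)"
```

```text
clock: 15.23
t 15.23 tcp lever angle 1.119 r 105.3 psi-dev 0.1  Fty 1.7 Ftx -0.1 Fz -0.0 open 28.2 z 0.0639
clock: 15.4
t 15.40 tcp lever angle 1.145 r 105.4 psi-dev 0.1  Fty 1.8 Ftx 2.0 Fz 1.3 open 28.1 z 0.0639
```

View pics/s14.png

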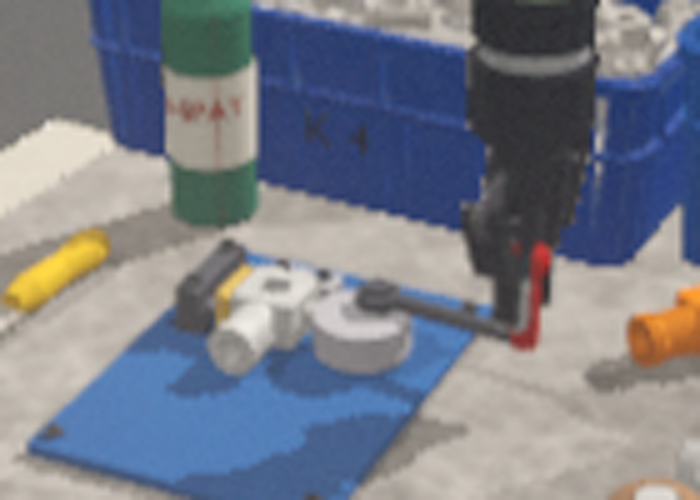

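View pics/t14.png

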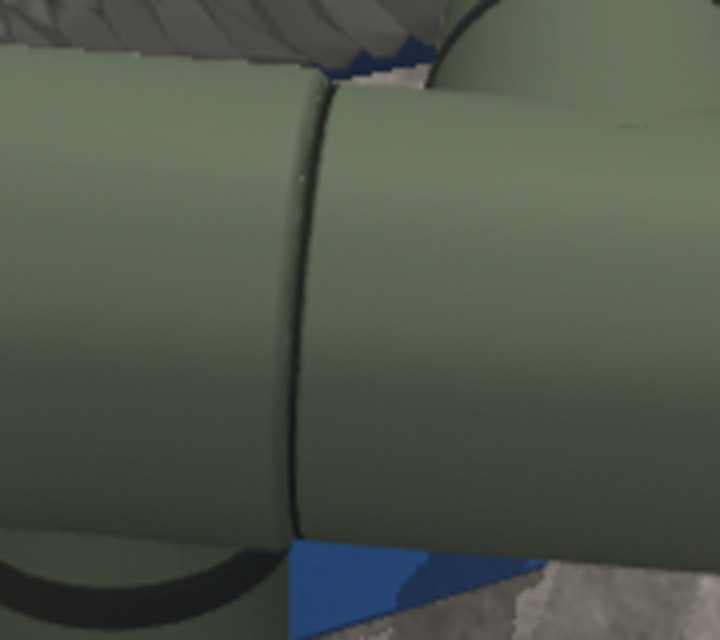

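```bash
L='from h import *
lev()'; for k in 1; do python3 -m crank '[[0,-0.19,0,1,33],[0,0,0,0,33]]'|head -1; python3 -c "$L"; python3 -m crank '[[0,-0.19,0,1,33],[0,0,0,0,33]]'|head -1; python3 -c "$L";python3 -m crank '[[0,-0.19,0,1,33],[0,0,0,0,33]]'|head -1; python3 -c "$L"; done
```

```text
clock: 15.67
t 15.67 tcp lever angle 1.159 r 105.4 psi-dev -0.1  Fty 2.0 Ftx 1.5 Fz -0.0 open 28.4 z 0.0639
clock: 15.83
t 15.83 tcp lever angle 1.176 r 105.4 psi-dev -0.1  Fty 2.6 Ftx 1.1 Fz -1.0 open 27.8 z 0.0640
clock: 16.0
t 16.00 tcp lever angle 1.193 r 105.4 psi-dev -0.1  Fty 4.3 Ftx 1.8 Fz -1.6 open 28.1 z 0.0640
```

```bash
L='from h import *
lev()'; for k in 1; do python3 -m crank '[[0,-0.19,0,1,33],[0,0,0,0,33]]'|head -1; python3 -c "$L"; python3 -m crank '[[0,-0.19,0,1,33],[0,0,0,0,33]]'|head -1; python3 -c "$L";python3 -m crank '[[0,-0.19,0,1,33],[0,0,0,0,33]]'|head -1; python3 -c "$L"; done
```

```text
clock: 16.17
t 16.17 tcp lever angle 1.211 r 105.4 psi-dev -0.1  Fty 5.0 Ftx 2.2 Fz -1.7 open 27.9 z 0.0640
clock: 16.33
t 16.33 tcp lever angle 1.227 r 105.4 psi-dev -0.1  Fty 4.6 Ftx 1.8 Fz -1.9 open 28.2 z 0.0640
clock: 16.5
t 16.50 tcp lever angle 1.243 r 105.3 psi-dev -0.3  Fty 4.2 Ftx 2.2 Fz -2.6 open 27.9 z 0.0641
```

```bash
L='from h import *
lev()'; for k in 1; do python3 -m crank '[[0,-0.19,0,1,33],[0,0,0,0,33]]'|head -1; python3 -c "$L"; python3 -m crank '[[0,-0.19,0,1,33],[0,0,0,0,33]]'|head -1; python3 -c "$L"; done; python3 -c "
from h import *
snap('scene','s15',(190,130,330,230),5)"
```

```text
clock: 16.67
t 16.67 tcp lever angle 1.258 r 105.3 psi-dev -0.4  Fty 5.6 Ftx 2.6 Fz -3.4 open 27.8 z 0.0640
clock: 16.83
t 16.83 tcp lever angle 1.274 r 105.2 psi-dev -0.5  Fty 7.2 Ftx 3.3 Fz -3.7 open 28.4 z 0.0641
```

View pics/s15.png

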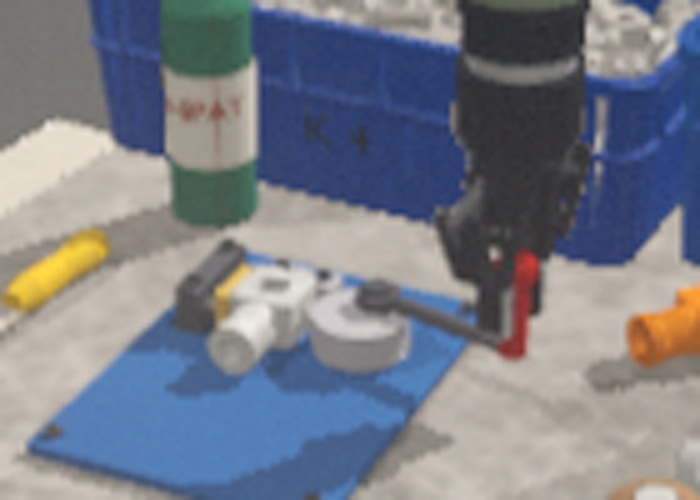

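```bash
L='from h import *
lev()'; for k in 1; do python3 -m crank '[[0,-0.19,0,1,33],[0,0,0,0,33]]'|head -1; python3 -c "$L"; python3 -m crank '[[0,-0.19,0,1,33],[0,0,0,0,33]]'|head -1; python3 -c "$L";python3 -m crank '[[0,-0.19,0,1,33],[0,0,0,0,33]]'|head -1; python3 -c "$L"; done
```

```text
clock: 17.05
t 17.05 tcp lever angle 1.289 r 105.2 psi-dev -0.6  Fty 7.0 Ftx 3.9 Fz -3.7 open 28.1 z 0.0641
clock: 17.22
t 17.22 tcp lever angle 1.305 r 105.1 psi-dev -0.7  Fty 7.7 Ftx 3.4 Fz -4.7 open 28.3 z 0.0641
clock: 17.38
t 17.38 tcp lever angle 1.323 r 105.1 psi-dev -0.7  Fty 8.1 Ftx 3.5 Fz -4.4 open 28.4 z 0.0641
```

```bash
L='from h import *
lev()'; for k in 1; do python3 -m crank '[[0,-0.19,0,1,33],[0,0,0,0,33]]'|head -1; python3 -c "$L"; python3 -m crank '[[0,-0.19,0,1,33],[0,0,0,0,33]]'|head -1; python3 -c "$L"; python3 -m crank '[[0,-0.19,0,1,33],[0,0,0,0,33]]'|head -1; python3 -c "$L
snap('wrist','w16')"; done
```

```text
clock: 17.55
t 17.55 tcp lever angle 1.338 r 105.0 psi-dev -0.8  Fty 8.8 Ftx 4.8 Fz -6.0 open 28.3 z 0.0641
clock: 17.72
t 17.72 tcp lever angle 1.353 r 105.0 psi-dev -0.9  Fty 8.9 Ftx 5.0 Fz -6.3 open 28.2 z 0.0641
clock: 17.88
t 17.88 tcp lever angle 1.369 r 105.2 psi-dev -1.0  Fty 9.2 Ftx 3.6 Fz -6.1 open 28.2 z 0.0642
```

View pics/w16.png

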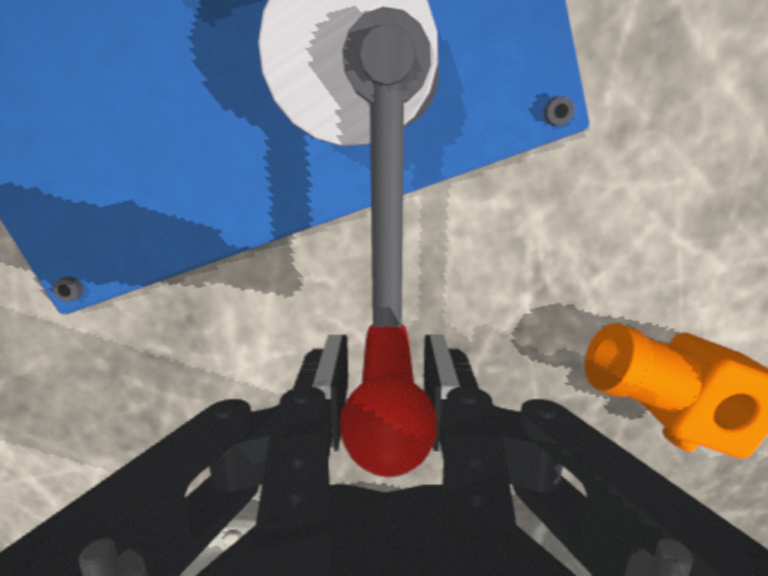

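```bash
python3 -m crank '[[0,0.1,0,0,60],[0,0.1,0,0,60],[0,0.1,0,0,60],[0,0,0,0,60],[0,0,-1,0,60],[0,0,-2.5,0,60],[0,0,-2.5,0,60],[0,0,-2.5,0,60],[2,0,0,0,60],[3,0,0,0,60],[3,0,0,0,60],[0,0,0,0,60]]'; python3 -m crank '[[2.5,0,0,0,60],[2,0,0,0,60],[0,0,0,0,60],[0,0,0,0,60]]'; python3 -c "
from h import *
lev();snap('wrist','w17')"
```

```text
clock: 18.93
tool_pos: [0.6032, -0.0136, 0.1502]
tcp_rot: [-0.0, 0.782, 0.624, 0.001]
ft_force: [0.1, -0.9, 0.1]
opening: 0.0514
clock: 19.27
tool_pos: [0.6126, 0.0263, 0.1494]
tcp_rot: [0.0, 0.783, 0.623, -0.0]
ft_force: [-0.3, -0.4, -0.3]
opening: 0.0511
t 19.27 tcp lever angle -1.642 r 19.6 psi-dev -173.4  Fty -0.2 Ftx -0.4 Fz -0.3 open 51.1 z 0.1494
```

View pics/w17.png

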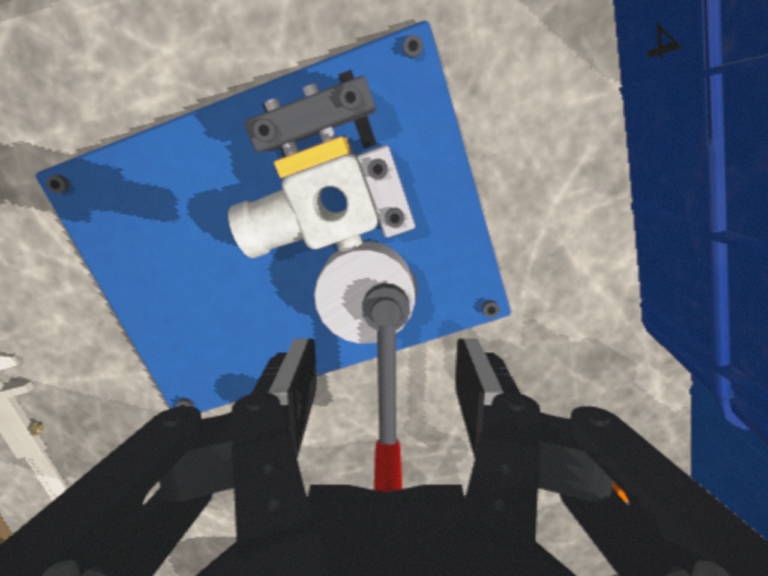

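```bash
python3 - <<'E'
from h import *
im=cv2.imread("pics/w17_raw.png")[40:190,140:300];cv2.imwrite("pics/w17z.png",cv2.resize(im,None,fx=4,fy=4,interpolation=cv2.INTER_CUBIC))
im=cv2.imread("pics/w1_raw.png")[200:280,260:330];cv2.imwrite("pics/w1z.png",cv2.resize(im,None,fx=7,fy=7,interpolation=cv2.INTER_CUBIC))
E
```

```text
(no output)
```

View pics/w17z.png

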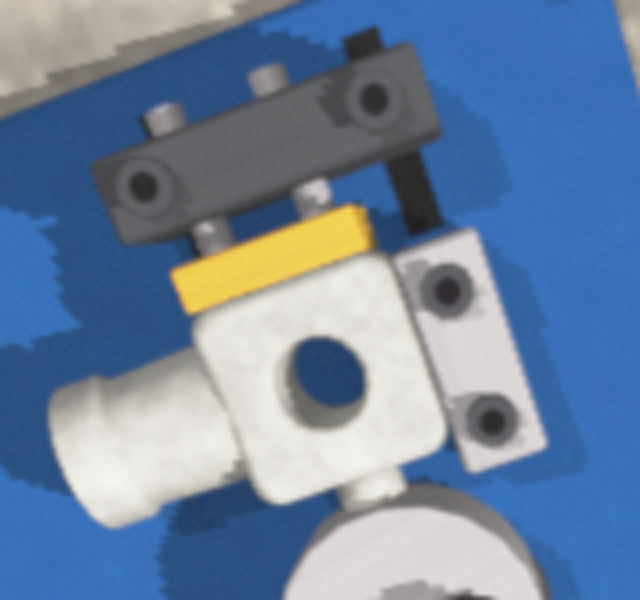

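View pics/w1z.png

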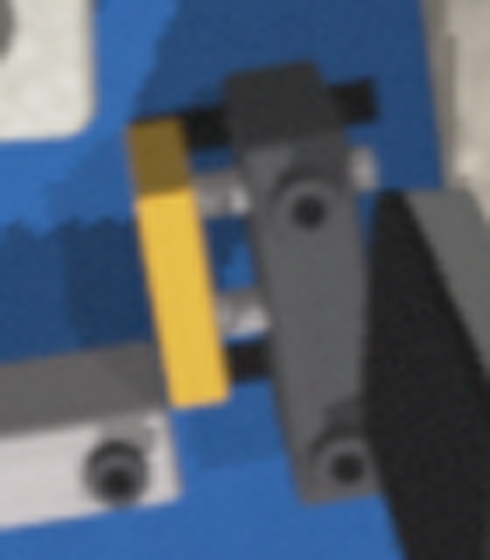

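```bash
python3 - <<'E'
from h import *
def meas(tag,off,sc,L):
    c=dict(np.load(f"pics/{tag}_cal.npz"));out={}
    for n,(a,b,z) in L.items():
        P=[F(pl(c,(off[0]+p[0]/sc,off[1]+p[1]/sc),z)) for p in(a,b)];out[n]=P
        print(tag,n,P[0],P[1],"ang %.1f"%np.degrees(np.arctan2(*(P[1]-P[0])[::-1])),"y@x=0: %.1f"%(P[0][1]+(0-P[0][0])*(P[1]-P[0])[1]/(P[1]-P[0])[0]))
meas("w17",(140,40),4,dict(jawF=((187,313),(375,248),.040),jawB=((172,268),(362,205),.040),barF=((122,243),(440,135),.044),barB=((92,165),(415,42),.044),castEnd=((393,262),(448,430),.045),castFlat=((205,318),(375,258),.045),stopF=((398,262),(465,470),.036),bossR=((340,507),(408,490),.0275)))
meas("w1",(260,200),7,dict(jawF=((137,195),(175,407),.040),jawB=((188,190),(228,403),.040),barF=((245,150),(300,500),.044),barB=((345,145),(372,270),.044)))
c=dict(np.load("pics/w17_cal.npz"))
for n,p,l in(("bolt1",(58,184),0),("bolt2",(413,45),0),("bolt3",(490,309),0),("c1",(37,175),0),("c2",(428,21),0),("c3",(510,314),0),("c4",(172,408),0)):print(n,F(pl(c,(p[0]/1.5,p[1]/1.5),.010)))
for a,b in(((387,310),(388,440)),):print("lever",F(pl(c,(a[0]/1.5,a[1]/1.5),.055)),F(pl(c,(b[0]/1.5,b[1]/1.5),.047)))
E
```

```text
w17 jawF [-19.1  42.3] [24.  41.5] ang -1.1 y@x=0: 41.9
w17 jawB [-18.4  52. ] [24.5 50.6] ang -1.9 y@x=0: 51.4
w17 barF [-25.2  59.9] [44.7 57.8] ang -1.7 y@x=0: 59.1
w17 barB [-24.6  76. ] [45.8 75.7] ang -0.2 y@x=0: 75.9
w17 castEnd [27.  37.6] [26.   0.4] ang -91.5 y@x=0: -966.8
w17 castFlat [-14.7  40. ] [23.7 39.6] ang -0.6 y@x=0: 39.8
w17 stopF [27.4 37.1] [ 25.9 -11. ] ang -91.8 y@x=0: -841.5
w17 bossR [ -5.9 -11.4] [ 10.9 -12.9] ang -5.1 y@x=0: -11.9
w1 jawF [-19.5  42.3] [22.4 42.3] ang 0.0 y@x=0: 42.3
w1 jawB [-18.9  50.9] [23.3 51.6] ang 1.0 y@x=0: 51.2
w1 barF [-26.4  61.3] [42.5 61.2] ang -0.1 y@x=0: 61.3
w1 barB [-24.3  77.8] [-0.3 79.4] ang 3.8 y@x=0: 79.4
bolt1 [-164.4   86.2]
bolt2 [78.2 86.9]
bolt3 [ 77.4 -90.8]
c1 [-174.1   95.6]
c2 [90.3 95.9]
c3 [ 89.8 -99.2]
c4 [-174.3  -89.2]
lever [ 13.9 -50. ] [ -18.  -143.7]
```

```bash
python3 -m crank '[[2,0,0,0,60],[2,0,0,0,60],[1,0,1.5,0,60],[0,0,2,0,60],[0,0,2,0,60],[0,0,0,0,60],[0,0,0,0,60],[0,0,0,0,60]]'; python3 -c "
from h import *
snap('wrist','w18')"
```

```text
clock: 19.98
tool_pos: [0.6245, 0.0738, 0.095]
tcp_rot: [0.0, 0.783, 0.622, 0.0]
ft_force: [-0.0, -0.7, 0.9]
opening: 0.0515
```

View pics/w18.png

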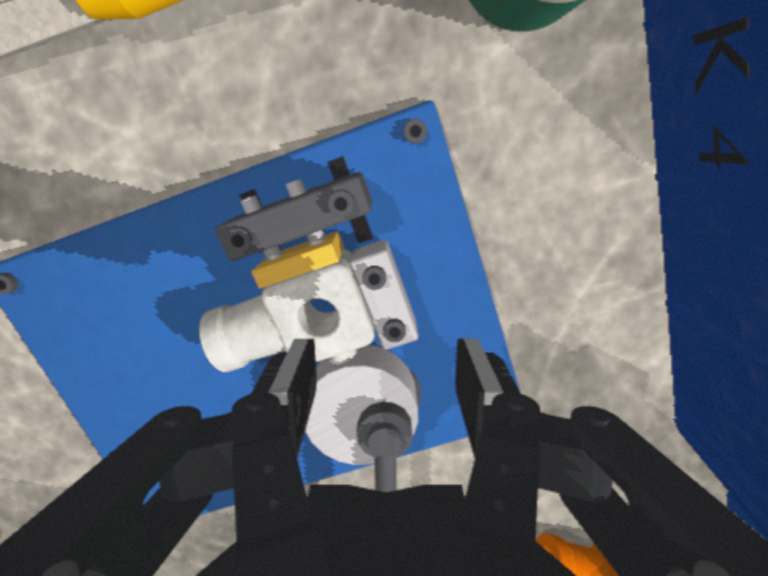

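```bash
python3 - <<'E'
from h import *
def prof(tag,z,xs,ys):
    c=dict(np.load(f"pics/{tag}_cal.npz"));im=cv2.imread(f"pics/{tag}_raw.png").astype(np.float32)
    X,Y=np.meshgrid(xs,ys);uv=np.array([[proj(c,W(x,y,z)) for x in xs] for y in ys],np.float32)
    return cv2.remap(im,uv[...,0],uv[...,1],cv2.INTER_CUBIC)
ys=np.arange(30,86,.25);xs=np.arange(-40,50,.25)
for t in("w1","w17","w18"):
    for z in(.040,.044):
        p=prof(t,z,xs,ys);cv2.imwrite(f"pics/r_{t}_{int(z*1000)}.png",cv2.resize(np.clip(p[::-1],0,255),None,fx=2,fy=2))
    pj=prof(t,.040,np.arange(-10,14,.5),ys);pb=prof(t,.044,np.arange(-8,20,.5),ys)
    yel=(pj[...,2]-pj[...,0]).mean(1);g=pb.mean(2).mean(1)
    def cross(v,lo,hi,lev):
        o=[]
        for i in range(len(ys)-1):
            if lo<=ys[i]<=hi and (v[i]-lev)*(v[i+1]-lev)<=0:o.append(round(float(ys[i]+.25*(lev-v[i])/(v[i+1]-v[i])),2))
        return o
    print(t,"yellow half crossings",cross(yel,34,58,yel[(ys>34)&(ys<58)].max()/2))
    print("   bar profile",[(y,int(a)) for y,a in zip(ys[::6],(g[::6])) if y>50])
E
cat > /dev/null; python3 - <<'E'
import cv2,numpy as np
a=[cv2.imread(f"pics/r_{t}_40.png") for t in("w1","w17","w18")]
cv2.imwrite("pics/rect.png",cv2.resize(np.vstack([x[::1] for x in a]),(720,600)) if 0 else np.vstack([cv2.resize(x,(540,200)) for x in a]))
E
```

```text
w1 yellow half crossings [41.43, 51.41]
   bar profile [(np.float64(51.0), 134), (np.float64(52.5), 93), (np.float64(54.0), 83), (np.float64(55.5), 87), (np.float64(57.0), 90), (np.float64(58.5), 87), (np.float64(60.0), 79), (np.float64(61.5), 86), (np.float64(63.0), 93), (np.float64(64.5), 93), (np.float64(66.0), 92), (np.float64(67.5), 92), (np.float64(69.0), 91), (np.float64(70.5), 92), (np.float64(72.0), 92), (np.float64(73.5), 91), (np.float64(75.0), 83), (np.float64(76.5), 68), (np.float64(78.0), 48), (np.float64(79.5), 38), (np.float64(81.0), 35), (np.float64(82.5), 35), (np.float64(84.0), 34), (np.float64(85.5), 34)]
w17 yellow half crossings [42.28, 52.05]
   bar profile [(np.float64(51.0), 170), (np.float64(52.5), 106), (np.float64(54.0), 95), (np.float64(55.5), 100), (np.float64(57.0), 106), (np.float64(58.5), 85), (np.float64(60.0), 88), (np.float64(61.5), 101), (np.float64(63.0), 101), (np.float64(64.5), 101), (np.float64(66.0), 100), (np.float64(67.5), 99), (np.float64(69.0), 101), (np.float64(70.5), 101), (np.float64(72.0), 102), (np.float64(73.5), 101), (np.float64(75
[... 240 characters left out ...]
np.float64(51.0), 146), (np.float64(52.5), 131), (np.float64(54.0), 94), (np.float64(55.5), 104), (np.float64(57.0), 97), (np.float64(58.5), 94), (np.float64(60.0), 92), (np.float64(61.5), 96), (np.float64(63.0), 101), (np.float64(64.5), 99), (np.float64(66.0), 99), (np.float64(67.5), 98), (np.float64(69.0), 99), (np.float64(70.5), 99), (np.float64(72.0), 99), (np.float64(73.5), 98), (np.float64(75.0), 99), (np.float64(76.5), 87), (np.float64(78.0), 66), (np.float64(79.5), 103), (np.float64(81.0), 105), (np.float64(82.5), 105), (np.float64(84.0), 106), (np.float64(85.5), 72)][ WARN:0@2.037] global loadsave.cpp:1063 imwrite_ Unsupported depth image for selected encoder is fallbacked to CV_8U.
```

```bash
python3 - <<'E'
import cv2;print(cv2.imread("pics/rect.png").shape)
E
```

```text
(600, 540, 3)
```

View pics/rect.png

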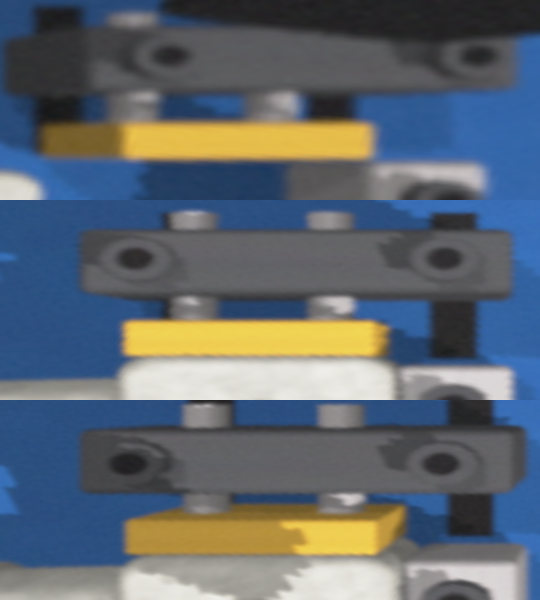

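```bash
python3 - <<'E'
from h import *
ys=np.arange(36,84,.5)
for t in("w1","w17","w18"):
    c=dict(np.load(f"pics/{t}_cal.npz"));im=cv2.imread(f"pics/{t}_raw.png").astype(np.float32)
    M=c["world_to_cam"];o=-M[:3,:3].T@M[:3,3];print(t,"cam at fixture",F(o),o[2])
    xs=np.arange(-9,0,.5)
    for z,rng in((.040,(37,58)),(.044,(54,82))):
        uv=np.array([[proj(c,W(x,y,z)) for x in xs] for y in ys],np.float32);p=cv2.remap(im,uv[...,0],uv[...,1],cv2.INTER_LINEAR).mean(1)
        print(z," ".join(f"{y:g}:{int(b)},{int(g)},{int(r)}" for y,(b,g,r) in zip(ys,p) if rng[0]<=y<=rng[1]))
E
```

```text
w1 cam at fixture [-173.5   42.9] 0.3464427438833001
0.04 37:95,60,34 37.5:95,60,34 38:95,60,34 38.5:95,60,34 39:95,61,38 39.5:95,65,47 40:93,74,64 40.5:91,89,92 41:88,111,128 41.5:85,136,165 42:81,158,196 42.5:78,173,215 43:77,182,224 43.5:75,187,228 44:75,189,229 44.5:74,189,229 45:74,189,229 45.5:73,189,229 46:73,189,230 46.5:74,190,230 47:74,190,230 47.5:74,191,230 48:75,191,229 48.5:75,190,229 49:75,188,228 49.5:75,184,225 50:74,176,218 50.5:74,163,202 51:76,144,177 51.5:81,122,147 52:86,101,114 52.5:91,84,85 53:96,73,62 53.5:101,68,48 54:106,68,41 54.5:112,70,40 55:115,72,39 55.5:119,74,40 56:124,77,41 56.5:128,80,42 57:130,81,43 57.5:131,82,45 58:126,80,46
0.044 54:111,76,51 54.5:116,78,50 55:119,80,50 55.5:124,82,51 56:128,84,52 56.5:131,86,53 57:132,87,54 57.5:129,86,55 58:123,83,56 58.5:113,79,57 59:101,75,60 59.5:90,72,64 60:83,73,68 60.5:81,75,73 61:83,80,79 61.5:87,84,84 62:91,88,88 62.5:93,91,90 63:94,92,91 63.5:95,92,92 64:95,92,92 64.5:94,92,92 65:94,92,92 65.5:94,92,91 66:94,92,91 66.5:94,92,91 67:93,92,91 67.5:93,91,90 68:93,91,90 68.5:93,90,90 69:93,90,91 69.5:94,9
[... 2701 characters left out ...]
57.5:108,102,101 58:108,101,100 58.5:108,101,100 59:107,100,99 59.5:102,97,96 60:94,89,89 60.5:88,85,84 61:88,86,85 61.5:94,91,90 62:100,96,96 62.5:102,99,99 63:102,98,98 63.5:100,97,97 64:99,96,96 64.5:99,96,96 65:99,97,96 65.5:99,97,96 66:99,95,96 66.5:99,95,96 67:100,95,95 67.5:100,95,94 68:99,95,94 68.5:99,95,94 69:99,96,96 69.5:100,97,96 70:101,98,97 70.5:101,98,98 71:101,98,98 71.5:101,98,98 72:101,97,98 72.5:101,97,98 73:101,97,98 73.5:100,97,98 74:99,97,97 74.5:100,97,98 75:101,97,99 75.5:101,97,99 76:96,93,94 76.5:89,86,86 77:79,76,77 77.5:71,68,69 78:76,75,76 78.5:99,97,99 79:116,112,113 79.5:123,117,117 80:124,118,117 80.5:124,118,117 81:125,118,117 81.5:124,118,117 82:125,118,117
```

```bash
python3 -m crank '[[0,0,-1.5,0,60],[0,0,-2,0,60],[0,0,-2,0,60],[-2,0,0,0,60],[-2,0,0,0,60],[0,0,0,0,60],[0,0,0,0,60],[0,0,0,0,60],[0,0,0,0,60]]'; python3 -c "
from h import *
snap('wrist','w19');snap('scene','s19');print(arm.state()['ft_force'],arm.state()['qvel'])
a=cv2.imread('pics/scene0.png');b=cv2.imread('pics/s19_raw.png');cv2.imwrite('pics/cmp.png',np.hstack([a[130:330,130:380],b[130:330,130:380]])) 
ys=np.arange(36,84,.25);xs=np.arange(-9,0,.5);c=dict(np.load('pics/w19_cal.npz'));im=cv2.imread('pics/w19_raw.png').astype(np.float32)
for z,r in((.04,(40,54)),(.044,(57,79))):
    uv=np.array([[proj(c,W(x,y,z)) for x in xs] for y in ys],np.float32);p=cv2.remap(im,uv[...,0],uv[...,1],cv2.INTER_LINEAR).mean(1);v=p[:,2]-p[:,0] if z==.04 else p.mean(1)
    print(z,' '.join(f'{y:g}:{int(k)}' for y,k in zip(ys,v) if r[0]<=y<=r[1]))
print(F(-c['world_to_cam'][:3,:3].T@c['world_to_cam'][:3,3]))"
```

```text
clock: 20.78
tool_pos: [0.6154, 0.0362, 0.1495]
tcp_rot: [0.0, 0.783, 0.622, 0.0]
ft_force: [-0.1, 1.0, -0.5]
opening: 0.0512
[-0.09959601 -0.53966823 -0.67640278] [-0.00090422  0.00203676 -0.00270419 -0.00119941 -0.00069625 -0.0015738 ]
0.04 40:9 40.25:10 40.5:11 40.75:11 41:12 41.25:12 41.5:14 41.75:19 42:31 42.25:49 42.5:74 42.75:100 43:123 43.25:140 43.5:149 43.75:154 44:156 44.25:157 44.5:157 44.75:157 45:157 45.25:157 45.5:157 45.75:157 46:157 46.25:157 46.5:157 46.75:157 47:157 47.25:157 47.5:156 47.75:156 48:156 48.25:156 48.5:156 48.75:156 49:157 49.25:157 49.5:157 49.75:157 50:157 50.25:157 50.5:157 50.75:156 51:156 51.25:153 51.5:147 51.75:133 52:111 52.25:84 52.5:55 52.75:29 53:10 53.25:-4 53.5:-13 53.75:-18 54:-20
0.044 57:107 57.25:110 57.5:113 57.75:114 58:114 58.25:112 58.5:109 58.75:105 59:99 59.25:94 59.5:89 59.75:87 60:88 60.25:89 60.5:92 60.75:94 61:96 61.25:98 61.5:100 61.75:101 62:102 62.25:102 62.5:102 62.75:102 63:102 63.25:101 63.5:100 63.75:100 64:99 64.25:99 64.5:99 64.75:100 65:99 65.25:99 65.5:99 65.75:99 66:99 66.25:99 66.5:99 66.75:99 67:98 67.25:98 67.5:98 67.75:98 68:98 68.25:98 68.5:99 68.75:99 69:99 69.25:100 69.5:101 69.75:101 70:101 70.25:102 70.5:102 70.75:102 71:102 71.25:102 71.5:102 71.75:102 72:102 72.25:102 72.5:102 72.75:102 73:101 73.25:101 73.5:101 73.75:101 74:101 74.25:101 74.5:102 74.75:102 75:102 75.25:101 75.5:99 75.75:97 76:94 76.25:90 76.5:87 76.75:86 77:88 77.25:92 77.5:99 77.75:106 78:111 78.25:114 78.5:116 78.75:117 79:118
[48.3 50.1]
```

View pics/w19.png

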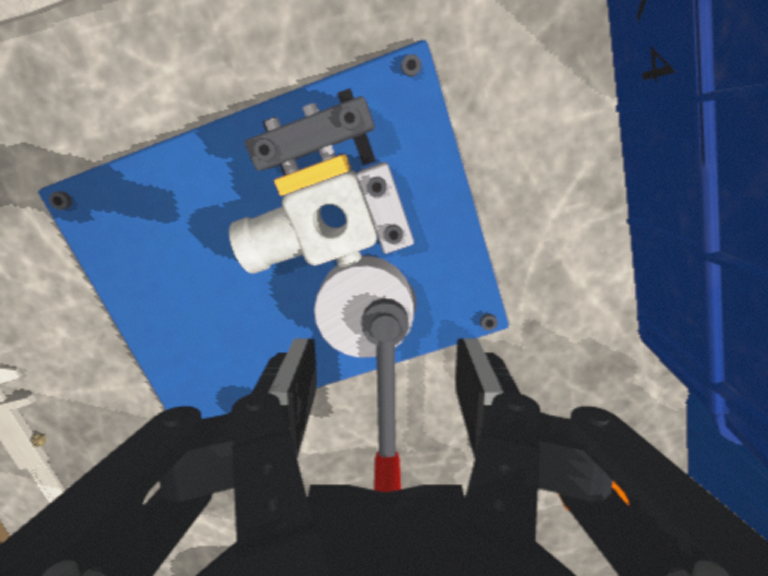

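View pics/cmp.png

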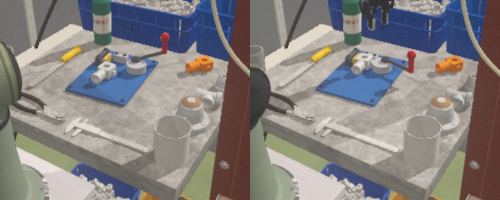

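```bash
python3 -c "
from bench import arm
print(arm.sign_off(), arm.state()['clock'])"
```

```text
the job is handed in; nothing more can be done
the job is handed in; nothing more can be done
```

The casting is clamped in the fixture and the job was handed in at about 21 s of the 72 s allowed. No verdict came back, so whether it passed is not confirmed.

**What I did:** I gripped the casting by its pipe tail and turned it about 7° square to the fixture. I slid it to the end stop, then sideways until the jaw pushed back, and let go. I then straddled the lever post with the fingers and swung the cam clockwise in small steps to a lever angle of about 1.37 rad. After that I opened the fingers and moved the arm clear.

**Last checks:**
- **Position:** in the wrist pictures the square end touches the stop, the flat side lies along the jaw to within about 1–2°, and the cam bears on the boss.
- **Robot clear:** the measured force with the arm clear was about 1 N or less, which is the noise level.
- **Bystanders:** comparing the first and last scene pictures, none of those in view appears to have moved.

**Where the checks disagreed:**
- **Jaw travel:** estimates run from about 0.7 to 2.7 mm, with most near 1.5–2.4 mm (about 18–28 N).
    - Pictures from above the jaw gave about 1.6–2.4 mm.
    - One oblique picture gave about 0.7–1.4 mm.
    - Lever travel after the cam first bore gave 1.5–2.1 mm. The cam formula with the jaw at its stated limit gave up to about 2.7 mm.
    - The final push of 9 N suggests 11–14 N with the usual cam friction, or about 19–24 N if the friction is near its low end.
- **Duct:** the pictures show the overhead duct overlapping the arm during the work, but I saw no abnormal joint torque or tracking error in the readings I took.

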